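# Close the open bays of the hallway distribution box

## Robot

A 6-joint arm with a two-finger parallel gripper is mounted at the origin on the work surface. World frame = base frame: x ahead of the robot, y to its left, z up, the work surface at z = 0. Lengths are in m, angles in rad, forces in N, time in s.
With the tool pointing down it reaches from about 0.35 to 0.925 m from the base axis. Payload 6.4 kg.
Tool frame: the origin (TCP) lies at the very end of the fingers, on their centre line; the grasp point (between the pads) lies 19 mm behind it; z points along the fingers, y is the line along which they close (so a half turn about z gives the same grasp; the last joint's range is limited). The gripper opens to 85 mm and grips with 20 to 120 N. Pads are 22 mm wide; open, the fingers measure 114 mm over their backs; the gripper's body (76 mm by 85 mm) begins 54 mm behind the grasp point. The pads swing forward as they close: fully open they stand 13 mm farther back than shut.
Start: joints at [-1.436, 0.245, 1.558, -0, 1.339, -0.174], TCP at [0.198, -0.619, 0.231] pointing down, gripper open.
Joint ranges: [-3.13, 3.13], [-1.02, 2.26], [0.13, 2.54], [-0.95, 4.09], [0.21, 2.88], [-2.74, 2.74]. Speed limits (rad/s): [2.57, 2.57, 3.14, 3.14, 3.14, 3.14].

## Interface

Orientations are given as a unit quaternion [x, y, z, w].
In Python, from station import robot gives the robot as it stands.
- The arm moves only by the tool move_arm, never from a script. Its argument "targets" is a list of rows, each an object with "hand": the finger opening in m, from 0 to 0.0854; "xyz": the shift along the world's x, y, z in m, a list of three; "yaw": the turn about the world's z in degrees. In form: [{"hand": hand, "xyz": [dx, dy, dz], "yaw": yaw}, ...]. A call has 1 to 12 rows; each row shifts and turns the commanded pose from where the row before left it; what a row does not reach is not made up. A row lasts 1/12 s, in which the tool goes at most 41.7 mm and 7.16 degrees, less where a joint would pass 70% of its speed; a pose out of reach is approached as far as the arm can. A call is refused whole if a number of a shift passes 0.0417 or a number of a turn 7.16, either way. A call with a gripper value outside its range is refused whole. The fingers move at their own pace and stop on an object; "squeeze" is the grip in N (left out, the last holds). Time passes only in rows, so rows that do not move let the fingers close. It gives the time, the measured TCP pose, the force, the opening and the grip force at its end, in the units of the state.
- robot.state(): the state, without advancing time (a new reading comes with each control period).
- robot.snapshot(name): name is "side" or "top" or "wrist"; returns the picture (384x512x3 uint8, red, green, blue); there is no depth.
- robot.camera_info(name): a dict with "camera_matrix" (3x3 intrinsics, pixels), "rvec" (rotation vector, rad) and "tvec" (3), from world to camera coordinates, as OpenCV has them. Camera axes: x right, y down, z forward; pixel columns grow to the right and rows downward; lengths in m; the calibration is good to about 2 mm. A picture is of the moment at which its call begins: read the wrist's pose just before it. camera_info takes no time and is no camera call; for the wrist camera it gives the pose at the moment of the call.
- robot.job_done(): hands the job in; it is judged then, once.
The state is a dict: "time_s": time; "joint_pos": joint angles; "dq": joint speeds; "joint_torque": joint torques, N m; "position": TCP position; "tool_rot": TCP orientation; "ft_force": force on the tool from outside, world axes, zero at the start; "ft_torque": the same for the moment, N m; "grip_width": opening from 0.0 (shut) to 1.0 (fully open); "finger_force": force on a finger pad.
Only numpy, scipy, OpenCV 4.12 (cv2) and the standard library are available. Lean on these libraries where they do the work, as an engineer would, in place of code of your own. Each camera call takes 0.05 s, during which the arm holds its last target. There are 200 camera calls.

## Task

Switch the box's main isolator off (pointer to the green mark). Then, with it off, lay each loose cream cover plate that is there in a bay of its own and press it down until it is level and flush with the deck; when all are flush, turn the isolator back on (pointer to the red mark). Leave the plant, picture frame, key dish and screwdriver where they are.

Things in the scene. Friction and masses are not known exactly. Their poses are not given: they have to be found in the camera images.
- box: white electrical distribution box lying on its back on the counter, fixed, 200 (own x) x 320 (own y) x 70 mm high; origin at the centre of its underside, z up; its flat deck is 70 mm above the counter. Deck: six rectangular bays in two rows of three with dark floors, and the isolator knob near the -y end.
- bay0 (a point): middle of the mouth of an empty bay, at deck level, at box x -41, y 118 mm; axes parallel to the box's. Mouth 65 mm along box x by 49 mm along box y, straight sided; a plate fits any bay, long side along box x, either way round and either face up.
- bay1 (a point): middle of the mouth of an empty bay, at deck level, at box x -41, y 56 mm; axes parallel to the box's. Floor of every bay: a dark latching tray, its top at first 5 mm below the deck, so a plate laid in stands 8 mm proud; pushed with about 6 N it sinks 8 mm to a firm stop and stays down, the plate's top then level with the deck.
- bay2 (a point): middle of the mouth of an empty bay, at deck level, at box x -41, y -6 mm; axes parallel to the box's. Same as bay0 and bay1.
- bay3 (a point): middle of the mouth of an empty bay, at deck level, at box x 41, y 118 mm; axes parallel to the box's. Same as bay0 and bay1.
- bay4 (a point): middle of the mouth of an empty bay, at deck level, at box x 41, y 56 mm; axes parallel to the box's. Same as bay0 and bay1.
- bay5 (a point): middle of the mouth of an empty bay, at deck level, at box x 41, y -6 mm; axes parallel to the box's. Same as bay0 and bay1.
- isolator (a joint): rotary main isolator, rad, growing anticlockwise seen from above: 0 = ON (white pointer stripe at the red mark, towards box +x), 1.571 = OFF (pointer at the green mark, towards box +y, i.e. towards the bays); end stops at both. It starts ON. A spring (0.05 N m) snaps it to the nearer stop: turn about 1.3 rad and let go.
- isolator_grip (a point): on the knob's vertical axis (box x 0, y -100 mm), 26 mm above the deck, at the height to grip. The grip is a black upright bar 14 mm wide, 50 mm long, from 11 to 37 mm above the deck; the point's x axis points along the bar to the pointer end, its y axis across the bar. Grip across the bar.
- plate0: cream plastic cover plate, 60 (own x) x 44 (own y) x 13 mm, 50 g, loose, flat on the counter at first; origin at its middle (6.5 mm above what it lies on); both faces alike. It may be absent (None).
- plate1: cream plastic cover plate, 60 (own x) x 44 (own y) x 13 mm, 50 g, loose, flat on the counter at first; origin at its middle (6.5 mm above what it lies on); both faces alike. It may be absent (None).
- plate2: cream plastic cover plate, 60 (own x) x 44 (own y) x 13 mm, 50 g, loose, flat on the counter at first; origin at its middle (6.5 mm above what it lies on); both faces alike. It may be absent (None).
- plate3: cream plastic cover plate, 60 (own x) x 44 (own y) x 13 mm, 50 g, loose, flat on the counter at first; origin at its middle (6.5 mm above what it lies on); both faces alike. It may be absent (None).
- plate4: cream plastic cover plate, 60 (own x) x 44 (own y) x 13 mm, 50 g, loose, flat on the counter at first; origin at its middle (6.5 mm above what it lies on); both faces alike. It may be absent (None).
- plant: potted plant, black pot 84 mm wide and 70 mm high, leaves to 210 mm; origin under the pot; bystander.
- frame: grey picture frame leaning on a foot, 105 x 140 mm; origin under the foot; bystander.
- dish: blue bowl for keys, 110 mm wide, 30 mm high; origin under its centre; bystander.
- screwdriver: red-handled screwdriver lying along x on the counter at the box's -y end; bystander.
Mind the look-alikes: they are no part of the job. Leave any black or yellow look-alike of the plate0 alone.

How it is judged:
On the way, in this order (a step that is already met when the one before it is completed fails the run):
1. the isolator is switched off (value of joint isolator above 1.42 rad), for 0.2 s.
2. with the isolator off, every plate present lies flush in a bay (value of joint isolator above 1.42 rad and z of plate0 in the frame of box between 0.06 and 0.0655 m and x of plate0 in the frame of box between -0.08 and 0.08 m and y of plate0 in the frame of box between -0.04 and 0.15 m and angle between the z axis of each of plate0, plate1, plate2, plate3, plate4 and the z axis of box, either way round below 0.06 rad and z of plate1 in the frame of box between 0.06 and 0.0655 m and x of plate1 in the frame of box between -0.08 and 0.08 m and y of plate1 in the frame of box between -0.04 and 0.15 m and z of plate2 in the frame of box between 0.06 and 0.0655 m and x of plate2 in the frame of box between -0.08 and 0.08 m and y of plate2 in the frame of box between -0.04 and 0.15 m and z of plate3 in the frame of box between 0.06 and 0.0655 m and x of plate3 in the frame of box between -0.08 and 0.08 m and y of plate3 in the frame of box between -0.04 and 0.15 m and z of plate4 in the frame of box between 0.06 and 0.0655 m and x of plate4 in the frame of box between -0.08 and 0.08 m and y of plate4 in the frame of box between -0.04 and 0.15 m), for 0.2 s.
At the end, for the whole second after the job is handed in: The isolator is on (within 0.15 rad of its ON stop) and every plate present lies at rest in a bay, flush with the deck within 2 mm and parallel to it within 0.06 rad (value of joint isolator below 0.15 rad and z of plate0 in the frame of box between 0.06 and 0.0655 m and x of plate0 in the frame of box between -0.08 and 0.08 m and y of plate0 in the frame of box between -0.04 and 0.15 m and angle between the z axis of each of plate0, plate1, plate2, plate3, plate4 and the z axis of box, either way round below 0.06 rad and z of plate1 in the frame of box between 0.06 and 0.0655 m and x of plate1 in the frame of box between -0.08 and 0.08 m and y of plate1 in the frame of box between -0.04 and 0.15 m and z of plate2 in the frame of box between 0.06 and 0.0655 m and x of plate2 in the frame of box between -0.08 and 0.08 m and y of plate2 in the frame of box between -0.04 and 0.15 m and z of plate3 in the frame of box between 0.06 and 0.0655 m and x of plate3 in the frame of box between -0.08 and 0.08 m and y of plate3 in the frame of box between -0.04 and 0.15 m and z of plate4 in the frame of box between 0.06 and 0.0655 m and x of plate4 in the frame of box between -0.08 and 0.08 m and y of plate4 in the frame of box between -0.04 and 0.15 m and linear speed of each of plate0, plate1, plate2, plate3, plate4 below 0.02 m/s); the robot touches nothing.
It fails at once if the plant is moved more than 40 mm (distance of plant from where it was at the start of the episode above 0.04 m).
It fails at once if the frame is moved more than 40 mm (distance of frame from where it was at the start of the episode above 0.04 m).
It fails at once if the dish is moved more than 40 mm (distance of dish from where it was at the start of the episode above 0.04 m).
It fails at once if the screwdriver is moved more than 40 mm (distance of screwdriver from where it was at the start of the episode above 0.04 m).
Of plate0, plate1, plate2, plate3, plate4 only 3 to 5 are there at a start; the rules pass over those that are not, and their reading is None.
At some moment in a run one of plate0, plate1, plate2, plate3, plate4 may be knocked a few centimetres aside while the robot is not near it.
Once in a run the grip may slacken for a moment while it holds something.
It also fails if it takes over 210 s, if anything falls off the work surface, if the arm or the gripper's body presses on something with over 40 N, if the wrist force passes 120 N, or if a joint passes its speed limit or range.

## Working session

There is one attempt and no reset: what is moved stays moved. The work goes in short steps, Python scripts to look and compute and a tool call to move; the robot and the scene stay as the last step left them, time stands still between calls to the robot, and variables do not carry over. Pictures are saved under pics/ and viewed, at most 14 in all, crops included, and the job is handed in when it is done.

Besides the shell and the picture viewer there is one more tool, called by a JSON object that holds its "method" and its "body", one argument or row to a line. move_arm: Moves the arm, as the interface text tells. Its arguments: {"type":"object","properties":{"targets":{"type":"array"},"squeeze":{"type":"number"}},"required":["targets"]}

```bash
mkdir -p pics; ls; python3 - <<'E'
from station import robot
import cv2,numpy as np
print(robot.state())
for n in("top","side"):
    im=robot.snapshot(n); cv2.imwrite(f"pics/{n}0.png",im[...,::-1]); ci=robot.camera_info(n); print(n,{k:np.round(v,4).tolist() for k,v in ci.items()})
    R,_=cv2.Rodrigues(np.array(ci['rvec'],float)); print('pos',-R.T@np.array(ci['tvec']).ravel())
a=cv2.imread("pics/top0.png"); cv2.imwrite("pics/top0b.png",cv2.resize(a,(800,600),interpolation=cv2.INTER_CUBIC))
E
```

```text
pics
{'time_s': 0.0, 'joint_pos': array([-1.43606116e+00,  2.45842355e-01,  1.55904198e+00, -1.08820440e-05,
        1.33868952e+00, -1.74122074e-01]), 'dq': array([ 1.22058329e-03, -4.57832223e-04, -4.98896274e-04, -4.84206883e-05,
        8.49942503e-05, -3.94165977e-04]), 'joint_torque': array([ 1.98735006e-05, -4.29505599e+01, -3.26129973e+01, -1.00296238e-04,
        5.35964034e-03, -1.83931888e-05]), 'position': array([ 0.19749238, -0.61867412,  0.2301472 ]), 'tool_rot': array([ 9.88098901e-01,  1.53816711e-01,  1.42142577e-05, -9.90513692e-04]), 'ft_force': array([-0.02790403, -0.55440266,  0.1971294 ]), 'ft_torque': array([-0.02743413,  0.04880613,  0.0510687 ]), 'finger_force': 0.0, 'grip_width': 0.9999557129245631}
top {'camera_matrix': [[354.9573, 0.0, 259.6607], [0.0, 354.9573, 188.919], [0.0, 0.0, 1.0]], 'rvec': [2.2142, -2.1559, 0.0994], 'tvec': [-0.0268, 0.5689, 0.992]}
pos [ 0.48762416 -0.00214637  1.03466613]
side {'camera_matrix': [[347.7123, 0.0, 252.4064], [0.0, 347.7123, 193.9363], [0.0, 0.0, 1.0]], 'rvec': [0.6478, -2.4531, 1.3423], 'tvec': [0.451, 0.2322, 0.9296]}
pos [0.04274279 0.79130149 0.70253365]
```

View pics/top0b.png

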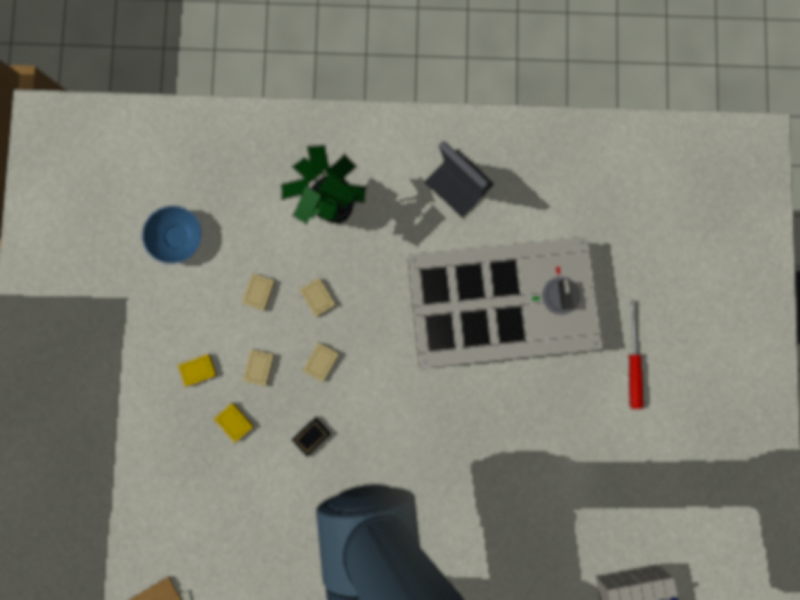

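View pics/side0.png

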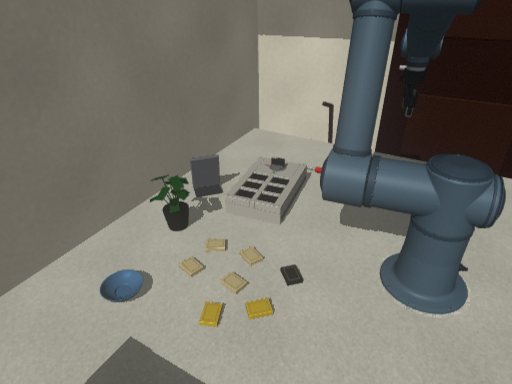

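The top view (800x600) shows four cream plates at about (260,292), (319,296), (260,367) and (322,361). There are two yellow look-alikes and one black one. The box is centred at about (505,303) with six dark bays, and the knob is at (561,294) with its pointer up, towards the red mark. The side view also shows four cream plates.

```bash
cat > h.py <<'E'
import cv2,numpy as np
from scipy.optimize import least_squares
from station import robot
class Cam:
    def __init__(s,n,ci=None):
        ci=ci or robot.camera_info(n); s.K=np.array(ci['camera_matrix'],float); s.r=np.array(ci['rvec'],float).ravel(); s.t=np.array(ci['tvec'],float).ravel()
        s.R=cv2.Rodrigues(s.r)[0]; s.c=-s.R.T@s.t
    def proj(s,P): return cv2.projectPoints(np.atleast_2d(np.array(P,float)),s.r,s.t,s.K,None)[0].reshape(-1,2)
    def plane(s,uv,z):
        d=s.R.T@np.linalg.solve(s.K,np.array([uv[0],uv[1],1.])); return s.c+d*(z-s.c[2])/d[2]
def snap(n,f=None):
    c=Cam(n); im=robot.snapshot(n)
    if f: cv2.imwrite('pics/'+f,im[...,::-1])
    return c,im
def tri(c1,u1,c2,u2):
    x=cv2.triangulatePoints(c1.K@np.c_[c1.R,c1.t],c2.K@np.c_[c2.R,c2.t],np.array(u1,float).reshape(2,1),np.array(u2,float).reshape(2,1)).ravel(); return x[:3]/x[3]
def blobs(mask,amin,amax=1e9):
    m=cv2.morphologyEx(mask.astype(np.uint8),cv2.MORPH_OPEN,np.ones((2,2)))
    n,l,st,ce=cv2.connectedComponentsWithStats(m)
    return [(ce[i],st[i],l==i) for i in range(1,n) if amin<st[i][4]<amax]
def cream(im):
    h=cv2.cvtColor(im,cv2.COLOR_RGB2HSV); return (h[...,0]>14)&(h[...,0]<30)&(h[...,1]>65)&(h[...,1]<170)&(h[...,2]>110)
def dark(im): return im.max(2)<45
def box2w(b,P):
    P=np.atleast_2d(np.array(P,float)); c,s=np.cos(b[2]),np.sin(b[2])
    return np.c_[b[0]+c*P[:,0]-s*P[:,1],b[1]+s*P[:,0]+c*P[:,1],P[:,2]]
BAY=np.array([[x,y] for x in(-.041,.041) for y in(.118,.056,-.006)])
E
python3 - <<'E'
from h import *
for n in('top','side'):
    c=Cam(n); im=cv2.imread(f'pics/{n}0.png')[...,::-1].copy()
    print(n,'cream')
    for ce,st,m in blobs(cream(im),60,2000): print(ce.round(1),st, c.plane(ce,.013).round(3))
    print('dark')
    for ce,st,m in blobs(dark(im),60,2000): print(ce.round(1),st, c.plane(ce,.067).round(3))
c=Cam('wrist'); s=robot.state(); print(c.K,c.c,c.R)
E
```

```text
top cream
[165.9 187.4] [157 177  19  22 297] [0.567 0.258 0.013]
[203.9 190.8] [193 180  22  23 303] [0.56  0.149 0.013]
[206.1 232.3] [196 221  21  24 312] [0.442 0.138 0.013]
[166.1 235.7] [157 225  19  23 310] [0.429 0.251 0.013]
[102.  378.9] [ 85 371  30  13 211] [0.033 0.409 0.013]
dark
[204.4 103.6] [201  96   9  16 110] [0.8   0.149 0.067]
[218.  122.9] [202 102  32  41 635] [0.746 0.109 0.067]
[323.8 178.6] [316 168  17  22 307] [ 0.599 -0.187  0.067]
[301.5 181. ] [294 171  16  21 305] [ 0.591 -0.125  0.067]
[279.2 183.3] [271 173  17  22 306] [ 0.583 -0.064  0.067]
[327.2 208.4] [319 198  17  22 311] [ 0.518 -0.197  0.067]
[304.9 210.7] [297 200  17  22 312] [ 0.51  -0.136  0.067]
[282.5 213.1] [275 203  16  21 302] [ 0.502 -0.075  0.067]
[201.4 279.1] [192 270  20  18 209] [0.32  0.138 0.067]
[232.5 319.7] [206 312  47  17 448] [0.216 0.052 0.067]
[267.8 361.6] [242 333  54  51 823] [ 0.111 -0.045  0.067]
side cream
[216.1 245.6] [207 240  19  12 217] [0.555 0.16  0.013]
[251.9 256.4] [241 248  23  18 250] [0.437 0.149 0.013]
[191.8 267.2] [180 258  24  20 280] [0.562 0.268 0.013]
[234.3 283.3] [222 274  26  20 325] [0.425 0.261 0.013]
dark
[183.3 211.8] [176 203  13  20 146] [0.702 0.126 0.067]
[[340.35902796   0.         255.35673584]
 [  0.         340.35902796 187.04036274]
 [  0.           0.           1.        ]] [ 0.27412483 -0.59405548  0.37344738] [[ 0.30504913 -0.95233527 -0.00160067]
 [-0.90399713 -0.29009348  0.31406205]
 [-0.29955671 -0.09435735 -0.94940111]]
```

{"method": "move_arm", "body": {
  "targets": [
    {"hand":0.0854,"xyz":[0.0255,0.0305,0.0035],"yaw":-0.9},
    {"hand":0.0854,"xyz":[0.0255,0.0305,0.0035],"yaw":-0.9},
    {"hand":0.0854,"xyz":[0.0255,0.0305,0.0035],"yaw":-0.9},
    {"hand":0.0854,"xyz":[0.0255,0.0305,0.0035],"yaw":-0.9},
    {"hand":0.0854,"xyz":[0.0255,0.0305,0.0035],"yaw":-0.9},
    {"hand":0.0854,"xyz":[0.0255,0.0305,0.0035],"yaw":-0.9},
    {"hand":0.0854,"xyz":[0.0255,0.0305,0.0035],"yaw":-0.9},
    {"hand":0.0854,"xyz":[0.0255,0.0305,0.0035],"yaw":-0.9},
    {"hand":0.0854,"xyz":[0.0255,0.0305,0.0035],"yaw":-0.9},
    {"hand":0.0854,"xyz":[0.0255,0.0305,0.0035],"yaw":-0.9},
    {"hand":0.0854,"xyz":[0.0255,0.0305,0.0035],"yaw":-0.9},
    {"hand":0.0854,"xyz":[0.0255,0.0305,0.0035],"yaw":-0.9}
  ]
}}

```text
time_s: 1.1
position: [0.5043, -0.2513, 0.2731]
tool_rot: [0.998, 0.06, -0.0, -0.0]
ft_force: [-0.1, 0.7, 0.0]
grip_width: 1.002
finger_force: 0.0
```

{"method": "move_arm", "body": {
  "targets": [
    {"hand":0.0854,"xyz":[0.02,0.0,0],"yaw":0},
    {"hand":0.0854,"xyz":[0.02,0.0,0],"yaw":0},
    {"hand":0.0854,"xyz":[0.01,0,0],"yaw":0},
    {"hand":0.0854,"xyz":[0,0,0],"yaw":0},
    {"hand":0.0854,"xyz":[0,0,0],"yaw":0}
  ]
}}

```text
time_s: 1.52
position: [0.5531, -0.2534, 0.2726]
tool_rot: [0.998, 0.06, -0.001, -0.0]
ft_force: [0.2, -0.2, -0.5]
grip_width: 1.0
finger_force: 0.0
```

```bash
python3 - <<'E'
from h import *
import pickle
c,im=snap('wrist','w1.png'); s=robot.state(); print(s['position'],s['joint_pos'].round(3),s['tool_rot'])
pickle.dump((c,im),open('w1.pkl','wb'))
for ce,st,m in blobs(dark(im),200,60000): print(ce.round(1),st,c.plane(ce,.066).round(4))
E
```

```text
[ 0.55272459 -0.25354067  0.27274367] [-0.616  0.117  1.627 -0.     1.399  0.835] [ 9.98211756e-01  5.97730258e-02 -6.09081409e-04 -3.22672833e-04]
[70.4 99.2] [  43   69   55   63 2749] [ 0.5869 -0.0629  0.066 ]
[132.9  98.7] [ 107   68   52   63 2809] [ 0.5949 -0.1249  0.066 ]
[195.3  98.2] [ 170   68   50   62 2838] [ 0.603  -0.1865  0.066 ]
[291.5 147.5] [283 117  18  56 697] [ 0.5654 -0.2894  0.066 ]
[200.3 176.5] [ 178  149   45   56 2313] [ 0.5224 -0.1973  0.066 ]
[ 84.3 177.7] [  59  151   51   55 2258] [ 0.5059 -0.0738  0.066 ]
[142.4 176.8] [ 119  150   47   55 2307] [ 0.5144 -0.1356  0.066 ]
[255.9 344.1] [    0   253   512   131 26586] [ 0.3076 -0.2836  0.066 ]
```

View pics/w1.png

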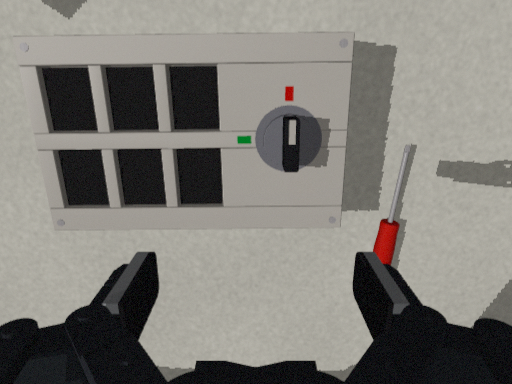

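The wrist view shows the whole box. The corner screws are at (24,47), (343,43), (332,220) and (61,223), and the knob is at about (291,145) with its pointer towards the red mark (289,93). I'll take a second viewpoint to triangulate.

{"method": "move_arm", "body": {
  "targets": [
    {"hand":0.0854,"xyz":[0.0,0.03,0],"yaw":0},
    {"hand":0.0854,"xyz":[0.0,0.03,0],"yaw":0},
    {"hand":0.0854,"xyz":[0.0,0.03,0],"yaw":0},
    {"hand":0.0854,"xyz":[0.0,0.03,0],"yaw":0},
    {"hand":0.0854,"xyz":[0,0,0],"yaw":0},
    {"hand":0.0854,"xyz":[0,0,0],"yaw":0},
    {"hand":0.0854,"xyz":[0,0,0],"yaw":0}
  ]
}}

```text
time_s: 2.15
position: [0.553, -0.1341, 0.2734]
tool_rot: [0.998, 0.06, 0.0, 0.0]
ft_force: [0.2, -1.1, 0.4]
grip_width: 0.999
finger_force: 0.0
```

```bash
cat > boxfit.py <<'E'
from h import *
import pickle
c1,im1=pickle.load(open('w1.pkl','rb'))
c2,im2=snap('wrist','w2.png'); pickle.dump((c2,im2),open('w2.pkl','wb'))
s0=np.array([[24,47],[343,43],[332,220],[61,223]],float)
g0=[c1.plane(u,.07) for u in s0]
def refine(im,u,r=7):
    g=cv2.cvtColor(im,cv2.COLOR_RGB2GRAY).astype(float); x,y=np.round(u).astype(int)
    y0,x0=max(y-r,0),max(x-r,0); p=g[y0:y+r+1,x0:x+r+1]; w=np.clip(np.median(p)-8-p,0,None); yy,xx=np.mgrid[y0:y0+p.shape[0],x0:x0+p.shape[1]]
    return np.array([(w*xx).sum(),(w*yy).sum()])/max(w.sum(),1e-6), w.sum()
A=[];B=[]
for u,g in zip(s0,g0):
    a,wa=refine(im1,u); p=c2.proj(g)[0]; b,wb=refine(im2,p); A.append(a);B.append(b)
    print(a.round(1),int(wa),p.round(1),b.round(1),int(wb),tri(c1,a,c2,b).round(4))
E
python3 boxfit.py
python3 -c "
from h import *
import pickle
c,im=pickle.load(open('w2.pkl','rb'))
for ce,st,m in blobs(dark(im),200,60000): print(ce.round(1),st,c.plane(ce,.066).round(4))"
```

```text
[27.1 48.2] 236 [151.1  63.7] [151.6  63. ] 552 [ 0.6304 -0.0222  0.0625]
[343.4  42.8] 511 [465.2  59.6] [465.6  59.2] 578 [ 0.6706 -0.3218  0.0699]
[331.7 219.3] 350 [436.3 231.5] [436.5 230.8] 327 [ 0.4925 -0.345   0.0713]
[ 61.1 222. ] 443 [168.7 234.8] [169.  233.6] 415 [ 0.4525 -0.0484  0.0702]
[312.2 112.6] [ 290   83   47   61 2739] [ 0.6033 -0.1858  0.066 ]
[190.5 114.3] [ 166   85   49   60 2700] [ 0.5869 -0.0636  0.066 ]
[251.3 113.3] [ 229   84   45   61 2645] [ 0.5952 -0.1246  0.066 ]
[411.9 160.5] [ 399  132   30   55 1089] [ 0.5669 -0.2991  0.066 ]
[309.3 188.9] [ 288  163   44   54 2231] [ 0.5226 -0.1966  0.066 ]
[195.9 190.4] [ 173  164   46   54 2218] [ 0.506  -0.0744  0.066 ]
[252.5 189.8] [ 232  164   42   53 2149] [ 0.5141 -0.1355  0.066 ]
[255.9 344.1] [    0   253   512   131 26524] [ 0.3074 -0.1644  0.066 ]
[ 38.  285.6] [  6 268  54  45 534] [0.3628 0.1056 0.066 ]
[ 29.9 293.1] [ 14 280  33  27 499] [0.3508 0.1162 0.066 ]
```

View pics/w2.png

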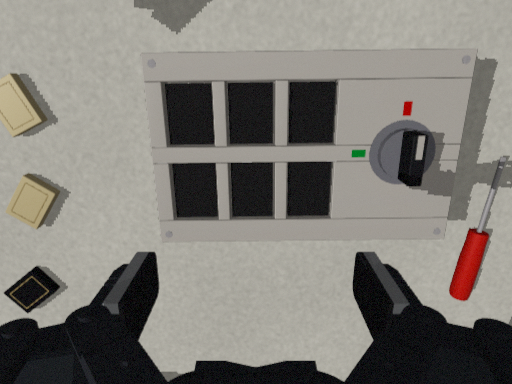

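```bash
python3 - <<'E'
from h import *
import pickle
c1,_=pickle.load(open('w1.pkl','rb'));c2,_=pickle.load(open('w2.pkl','rb'))
U1=np.array([[343.4,42.8],[331.7,219.3],[61.1,222.]]);U2=np.array([[151.6,63.],[465.6,59.2],[436.5,230.8],[169,233.6]])
sg=np.array([[1,1],[1,-1],[-1,-1],[-1,1]])
def P(p): return box2w(p[:3],np.c_[sg*p[3:5],np.full(4,p[5])])
f=lambda p: np.r_[(c1.proj(P(p))[1:]-U1).ravel(),(c2.proj(P(p))-U2).ravel()]
r=least_squares(f,[.558,-.187,.13,.09,.15,.07]); print(r.x.round(4),np.abs(r.fun).max())
b=r.x[:3]
# bays: fit centroid at effective z
UB=np.array([[195.9,190.4],[252.5,189.8],[309.3,188.9],[190.5,114.3],[251.3,113.3],[312.2,112.6]])
UA=np.array([[84.3,177.7],[142.4,176.8],[200.3,176.5],[70.4,99.2],[132.9,98.7],[195.3,98.2]])
g=lambda p: np.r_[(c2.proj(box2w(p[:3],np.c_[BAY,np.full(6,p[3])]))-UB).ravel(),(c1.proj(box2w(p[:3],np.c_[BAY,np.full(6,p[3])]))-UA).ravel()]
q=least_squares(g,[*b,.066]); print(q.x.round(4),np.abs(q.fun).max())
for bb in(r.x,q.x): print(box2w(bb[:3],[[0,-.1,.096]]).round(4)); print(box2w(bb[:3],np.c_[BAY,np.full(6,.07)]).round(4))
for u in([407.5,108.5],[358.5,154]): print(c2.plane(u,.07).round(4))
E
```

```text
[ 0.5616 -0.185   0.1322  0.09    0.1499  0.0702] 0.20114200876105315
[ 0.5619 -0.1855  0.1323  0.0654] 0.5073875024442032
[[ 0.5748 -0.2841  0.096 ]]
[[ 0.5054 -0.0734  0.07  ]
 [ 0.5136 -0.1349  0.07  ]
 [ 0.5217 -0.1964  0.07  ]
 [ 0.5867 -0.0626  0.07  ]
 [ 0.5948 -0.1241  0.07  ]
 [ 0.603  -0.1856  0.07  ]]
[[ 0.5751 -0.2847  0.096 ]]
[[ 0.5057 -0.074   0.07  ]
 [ 0.5139 -0.1354  0.07  ]
 [ 0.522  -0.1969  0.07  ]
 [ 0.587  -0.0632  0.07  ]
 [ 0.5951 -0.1246  0.07  ]
 [ 0.6033 -0.1861  0.07  ]]
[ 0.6191 -0.2786  0.07  ]
[ 0.5678 -0.2401  0.07  ]
```

{"method": "move_arm", "body": {
  "targets": [
    {"hand":0.06,"xyz":[0.0044,-0.03,-0.015],"yaw":0.7},
    {"hand":0.06,"xyz":[0.0044,-0.03,-0.015],"yaw":0},
    {"hand":0.06,"xyz":[0.0044,-0.03,-0.015],"yaw":0},
    {"hand":0.06,"xyz":[0.0044,-0.03,-0.015],"yaw":0},
    {"hand":0.06,"xyz":[0.0042,-0.0303,-0.015],"yaw":0},
    {"hand":0.06,"xyz":[0,0,-0.016],"yaw":0},
    {"hand":0.06,"xyz":[0,0,-0.016],"yaw":0},
    {"hand":0.06,"xyz":[0,0,-0.016],"yaw":0},
    {"hand":0.06,"xyz":[0,0,-0.016],"yaw":0},
    {"hand":0.06,"xyz":[0,0,-0.016],"yaw":0},
    {"hand":0.06,"xyz":[0,0,-0.016],"yaw":0},
    {"hand":0.06,"xyz":[0,0,-0.016],"yaw":0}
  ]
}}

```text
time_s: 3.2
position: [0.5747, -0.2852, 0.0853]
tool_rot: [0.998, 0.065, -0.0, 0.0]
ft_force: [0.7, -0.8, -0.1]
grip_width: 0.709
finger_force: 0.0
```

{"method": "move_arm", "body": {
  "targets": [
    {"hand":0.06,"xyz":[0,0,0],"yaw":0},
    {"hand":0.0,"xyz":[0,0,0],"yaw":0},
    {"hand":0.0,"xyz":[0,0,0],"yaw":0},
    {"hand":0.0,"xyz":[0,0,0],"yaw":0},
    {"hand":0.0,"xyz":[0,0,0],"yaw":0},
    {"hand":0.0,"xyz":[0,0,0],"yaw":0},
    {"hand":0.0,"xyz":[0,0,0],"yaw":0},
    {"hand":0.0,"xyz":[0,0,0],"yaw":0}
  ],
  "squeeze": 40
}}

```text
time_s: 3.87
position: [0.576, -0.284, 0.088]
tool_rot: [0.998, 0.066, 0.001, 0.001]
ft_force: [-1.7, 1.8, 5.4]
grip_width: 0.151
finger_force: 40.2
```

{"method": "move_arm", "body": {
  "targets": [
    {"hand":0.0,"xyz":[0,0,0.003],"yaw":0},
    {"hand":0.0,"xyz":[0,0,0],"yaw":7},
    {"hand":0.0,"xyz":[0,0,0],"yaw":7},
    {"hand":0.0,"xyz":[0,0,0],"yaw":7},
    {"hand":0.0,"xyz":[0,0,0],"yaw":7},
    {"hand":0.0,"xyz":[0,0,0],"yaw":7},
    {"hand":0.0,"xyz":[0,0,0],"yaw":7},
    {"hand":0.0,"xyz":[0,0,0],"yaw":7},
    {"hand":0.0,"xyz":[0,0,0],"yaw":7},
    {"hand":0.0,"xyz":[0,0,0],"yaw":7},
    {"hand":0.0,"xyz":[0,0,0],"yaw":7},
    {"hand":0.0,"xyz":[0,0,0],"yaw":7}
  ]
}}

```text
time_s: 4.87
position: [0.5751, -0.283, 0.088]
tool_rot: [0.738, 0.675, 0.0, -0.0]
ft_force: [2.5, 0.2, -5.7]
grip_width: 0.154
finger_force: 41.7
```

{"method": "move_arm", "body": {
  "targets": [
    {"hand":0.0,"xyz":[0,0,0],"yaw":7},
    {"hand":0.0,"xyz":[0,0,0],"yaw":3},
    {"hand":0.0,"xyz":[0,0,0],"yaw":0},
    {"hand":0.06,"xyz":[0,0,0],"yaw":0},
    {"hand":0.06,"xyz":[0,0,0],"yaw":0},
    {"hand":0.06,"xyz":[0,0,0],"yaw":0},
    {"hand":0.06,"xyz":[0,0,0],"yaw":0},
    {"hand":0.06,"xyz":[0,0,0.02],"yaw":0},
    {"hand":0.06,"xyz":[0,0,0.04],"yaw":0},
    {"hand":0.06,"xyz":[0,0,0.04],"yaw":0}
  ]
}}

```text
time_s: 5.7
position: [0.5742, -0.2828, 0.1889]
tool_rot: [0.678, 0.735, -0.0, -0.002]
ft_force: [0.8, -0.2, 1.0]
grip_width: 0.7
finger_force: 0.0
```

{"method": "move_arm", "body": {
  "targets": [
    {"hand":0.0854,"xyz":[-0.006,0.036,0.0075],"yaw":0},
    {"hand":0.0854,"xyz":[-0.006,0.036,0.0075],"yaw":0},
    {"hand":0.0854,"xyz":[-0.006,0.036,0.0075],"yaw":0},
    {"hand":0.0854,"xyz":[-0.006,0.036,0.0075],"yaw":0},
    {"hand":0.0854,"xyz":[-0.006,0.036,0.0075],"yaw":0},
    {"hand":0.0854,"xyz":[-0.006,0.036,0.0075],"yaw":0},
    {"hand":0.0854,"xyz":[-0.006,0.036,0.0075],"yaw":0},
    {"hand":0.0854,"xyz":[-0.006,0.036,0.0075],"yaw":0},
    {"hand":0.0854,"xyz":[-0.006,0.036,0.0075],"yaw":0},
    {"hand":0.0854,"xyz":[-0.006,0.036,0.0075],"yaw":0},
    {"hand":0.0854,"xyz":[-0.006,0.036,0.0075],"yaw":0},
    {"hand":0.0854,"xyz":[-0.006,0.036,0.0075],"yaw":0}
  ]
}}

```text
time_s: 6.7
position: [0.5028, 0.1501, 0.2804]
tool_rot: [0.678, 0.735, 0.0, 0.001]
ft_force: [0.2, -0.4, 0.7]
grip_width: 0.995
finger_force: 0.0
```

{"method": "move_arm", "body": {
  "targets": [
    {"hand":0.0854,"xyz":[0,0,0],"yaw":0},
    {"hand":0.0854,"xyz":[0,0,0],"yaw":0},
    {"hand":0.0854,"xyz":[0,0,0],"yaw":0}
  ]
}}

```text
time_s: 6.95
position: [0.5033, 0.1482, 0.2794]
tool_rot: [0.678, 0.735, -0.0, 0.0]
ft_force: [0.3, 0.4, -0.4]
grip_width: 1.0
finger_force: 0.0
```

```bash
python3 - <<'E'
from h import *
import pickle
c,im=snap('wrist','w3.png'); s=robot.state(); print(s['position'],s['joint_pos'].round(3))
pickle.dump((c,im),open('w3.pkl','wb'))
t,ti=snap('top')
crop=cv2.resize(ti[140:250,240:400,::-1],(480,330),interpolation=cv2.INTER_CUBIC)
cv2.imwrite('pics/c3.png',np.hstack([cv2.resize(crop,(288,384)) if 0 else cv2.copyMakeBorder(crop[:,200:],0,54,0,0,cv2.BORDER_CONSTANT),im[...,::-1]]))
for ce,st,m in blobs(cream(im),300): print(ce.round(1),st,c.plane(ce,.013).round(4))
E
```

```text
[0.50342064 0.1476336  0.2790884 ] [ 0.069 -0.09   1.825 -0.     1.407 -0.01 ]
[201.   45.1] [ 172   18   60   55 2193] [0.4338 0.2549 0.013 ]
[325.7  49.1] [ 295   21   63   57 2170] [0.5727 0.262  0.013 ]
[209.  145.8] [ 180  119   59   55 1759] [0.447 0.142 0.013]
[307.2 144.8] [ 278  119   59   53 1751] [0.5661 0.1529 0.013 ]
```

View pics/c3.png

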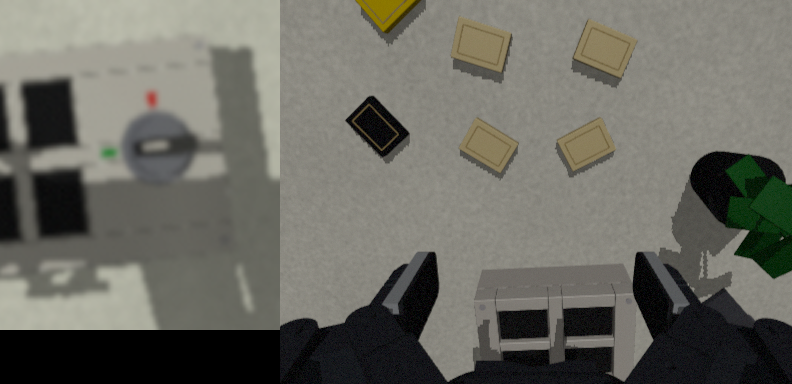

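The isolator now points at the green mark, so it is off. The wrist view shows four cream plates, at image positions (201,45), (326,49), (209,146) and (307,145). Next I'll take a second view and fit their poses.

{"method": "move_arm", "body": {
  "targets": [
    {"hand":0.0854,"xyz":[0,0.03,0],"yaw":0},
    {"hand":0.0854,"xyz":[0,0.03,0],"yaw":0},
    {"hand":0.0854,"xyz":[0,0.02,0],"yaw":0},
    {"hand":0.0854,"xyz":[0,0,0],"yaw":0},
    {"hand":0.0854,"xyz":[0,0,0],"yaw":0},
    {"hand":0.0854,"xyz":[0,0,0],"yaw":0}
  ]
}}

```text
time_s: 7.55
position: [0.5036, 0.2271, 0.2789]
tool_rot: [0.679, 0.734, -0.0, -0.0]
ft_force: [0.6, 0.6, 0.9]
grip_width: 1.003
finger_force: 0.0
```

```bash
cat >> h.py <<'E'
CUB=np.array([[a,b,c] for a in(-.03,.03) for b in(-.022,.022) for c in(-.0065,.0065)])
def hull(c,p): # p=x,y,yaw,zcentre
    return cv2.convexHull(c.proj(box2w(p[:3],CUB)+[0,0,p[3]]).astype(np.float32))[:,0]
def feat(m):
    return np.array([m['m10']/m['m00'],m['m01']/m['m00'],m['mu20']/m['m00']/5,m['mu11']/m['m00']/5,m['mu02']/m['m00']/5])
def pmask(im):
    h=cv2.cvtColor(im,cv2.COLOR_RGB2HSV); return ((h[...,0]>13)&(h[...,0]<30)&(h[...,1]>65)&(h[...,1]<190)&(h[...,2]>55))
def fitplate(views,xy,z=None):
    """views: list of (cam,img); xy approx -> x,y,yaw(long axis),z"""
    T=[]
    for c,im in views:
        u=c.proj([*xy,.013])[0]; B=blobs(pmask(im),200)
        if not B: return None
        k=min(B,key=lambda b:np.hypot(*(b[0]-u))); T.append((c,feat(cv2.moments(k[2].astype(np.uint8),True)),k[1][4]))
    best=None
    for y0 in np.radians([0,45,90,135]):
        f=lambda p:np.concatenate([feat(cv2.moments(hull(c,[*p[:3],p[3] if z is None else z])))-t for c,t,_ in T])
        r=least_squares(f,[*xy,y0]+([.0065] if z is None else []),x_scale=[.01,.01,.2]+([.01] if z is None else []),diff_step=1e-4)
        if best is None or r.cost<best.cost: best=r
    p=list(best.x)+([] if z is None else [z]); p[2]=(p[2]+np.pi/2)%np.pi-np.pi/2
    return np.array(p),np.abs(best.fun).max(),[(a,round(cv2.contourArea(hull(c,p)))) for c,_,a in T]
E
python3 - <<'E'
from h import *
import pickle
v1=pickle.load(open('w3.pkl','rb')); v2=snap('wrist','w4.png'); pickle.dump(v2,open('w4.pkl','wb'))
print(robot.state()['position'])
for xy in([.434,.255],[.573,.262],[.447,.142],[.566,.153]):
    p,e,a=fitplate([v1,v2],xy); print(p[:2].round(4),'yaw',np.degrees(p[2]).round(1),'z',p[3].round(4),'err',e.round(2),a)
    p,e,a=fitplate([v2],xy,.0065); print('   ',p[:2].round(4),np.degrees(p[2]).round(1),e.round(2),a)
E
```

```text
[0.50359793 0.22701482 0.27901708]
[0.4329 0.2538] yaw -12.3 z -0.0001 err 0.71 [(np.int32(2258), 2261), (np.int32(1913), 1923)]
    [0.4341 0.2536] -11.8 1.23 [(np.int32(1913), 1981)]
[0.5745 0.2611] yaw -16.3 z -0.0011 err 0.75 [(np.int32(2258), 2271), (np.int32(1876), 1878)]
    [0.5732 0.2609] -17.1 1.51 [(np.int32(1876), 1943)]
[0.4461 0.1382] yaw -27.3 z 0.0006 err 0.56 [(np.int32(1784), 1796), (np.int32(1562), 1589)]
    [0.4468 0.1396] -27.4 1.17 [(np.int32(1562), 1633)]
[0.5677 0.1492] yaw 32.2 z 0.0004 err 0.62 [(np.int32(1781), 1801), (np.int32(1567), 1590)]
    [0.5669 0.1505] 32.8 1.18 [(np.int32(1567), 1634)]
```

{"method": "move_arm", "body": {
  "targets": [
    {"hand":0.0854,"xyz":[-0.0063,-0.0098,-0.0166],"yaw":6.44},
    {"hand":0.0854,"xyz":[-0.0063,-0.0098,-0.0166],"yaw":6.44},
    {"hand":0.0854,"xyz":[-0.0063,-0.0098,-0.0166],"yaw":6.44},
    {"hand":0.0854,"xyz":[-0.0063,-0.0098,-0.0166],"yaw":6.44},
    {"hand":0.0854,"xyz":[-0.0063,-0.0098,-0.0166],"yaw":6.44},
    {"hand":0.0854,"xyz":[-0.0063,-0.0098,-0.0166],"yaw":6.44},
    {"hand":0.0854,"xyz":[-0.0063,-0.0098,-0.0166],"yaw":6.44},
    {"hand":0.0854,"xyz":[-0.0063,-0.0098,-0.0166],"yaw":6.44},
    {"hand":0.0854,"xyz":[-0.0063,-0.0098,-0.0166],"yaw":6.44},
    {"hand":0.0854,"xyz":[0,0,0],"yaw":0},
    {"hand":0.0854,"xyz":[0,0,0],"yaw":0},
    {"hand":0.0854,"xyz":[0,0,0],"yaw":0}
  ]
}}

```text
time_s: 8.6
position: [0.4478, 0.14, 0.1311]
tool_rot: [0.239, 0.971, 0.0, 0.001]
ft_force: [0.8, 0.5, 1.4]
grip_width: 1.003
finger_force: 0.0
```

```bash
cat > look.py <<'E'
from h import *
import sys
from scipy.spatial.transform import Rotation as Ro
xy=[float(sys.argv[1]),float(sys.argv[2])]
v=snap('wrist',sys.argv[3]); s=robot.state(); R=Ro.from_quat(s['tool_rot']).as_matrix(); psi=np.degrees(np.arctan2(R[1,0],R[0,0]))
P=s['position']; print('tcp',P.round(4),'psi',psi.round(2),'j6',s['joint_pos'][5].round(2),'t',s['time_s'])
r=fitplate([v],xy,.0065)
p,e,a=r; dy=(np.degrees(p[2])-psi+90)%180-90
print('plate',p[:2].round(4),np.degrees(p[2]).round(1),'err',e.round(2),a,'move',(p[:2]-P[:2]).round(4),'yaw',dy.round(1))
E
python3 look.py .4466 .139 w5.png; python3 - <<'E'
from h import *
im=cv2.imread('pics/top0.png')[...,::-1].astype(int); c=Cam('top')
m=(im[...,1]>im[...,0]+20)&(im[...,1]>im[...,2]+20); ys,xs=np.nonzero(m); k=(xs<300)&(xs>150)
for z in(.1,.2):
    q=np.array([c.plane((x,y),z) for x,y in zip(xs[k],ys[k])]); print(q.min(0),q.max(0))
E
```

```text
tcp [0.448  0.1402 0.1314] psi 152.42 j6 -1.03 t 8.65
plate [0.4478 0.1416] -26.9 err 3.69 [(np.int32(3980), 4097)] move [-0.0002  0.0013] yaw 0.7
[0.68387976 0.06757214 0.1       ] [0.81581605 0.20469253 0.1       ]
[0.66288236 0.06011295 0.2       ] [0.78070278 0.18256282 0.2       ]
```

View pics/w5.png

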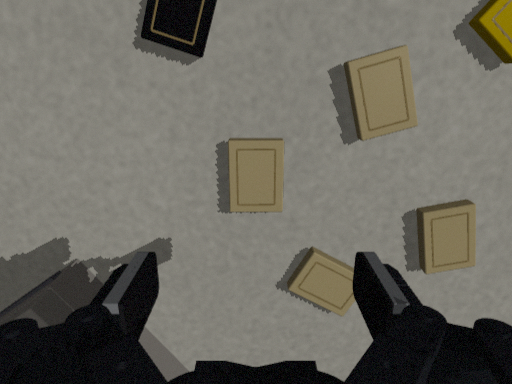

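The plate is centred between the fingers at about (256,173), with its long side along the tool's x axis. I'll descend and grip.

{"method": "move_arm", "body": {
  "targets": [
    {"hand":0.0854,"xyz":[0,0.001,-0.0213],"yaw":0.7},
    {"hand":0.0854,"xyz":[0,0,-0.0213],"yaw":0},
    {"hand":0.0854,"xyz":[0,0,-0.0213],"yaw":0},
    {"hand":0.0854,"xyz":[0,0,-0.0213],"yaw":0},
    {"hand":0.0854,"xyz":[0,0,-0.0213],"yaw":0},
    {"hand":0.0854,"xyz":[0,0,-0.0213],"yaw":0},
    {"hand":0.0854,"xyz":[0,0,0],"yaw":0},
    {"hand":0.03,"xyz":[0,0,0],"yaw":0},
    {"hand":0.03,"xyz":[0,0,0],"yaw":0},
    {"hand":0.03,"xyz":[0,0,0],"yaw":0},
    {"hand":0.03,"xyz":[0,0,0],"yaw":0},
    {"hand":0.03,"xyz":[0,0,0],"yaw":0}
  ],
  "squeeze": 30
}}

```text
time_s: 9.65
position: [0.4484, 0.1415, 0.004]
tool_rot: [0.231, 0.973, 0.001, 0.002]
ft_force: [-0.9, 0.7, 6.7]
grip_width: 0.504
finger_force: 30.7
```

{"method": "move_arm", "body": {
  "targets": [
    {"hand":0.03,"xyz":[0,0,0],"yaw":0},
    {"hand":0.03,"xyz":[0,0,0],"yaw":0},
    {"hand":0.03,"xyz":[0,0,0.02],"yaw":0},
    {"hand":0.03,"xyz":[0,0,0.03],"yaw":0},
    {"hand":0.03,"xyz":[0,0,0.04],"yaw":0},
    {"hand":0.03,"xyz":[0,0,0.04],"yaw":0},
    {"hand":0.03,"xyz":[0,0,0.02],"yaw":0},
    {"hand":0.03,"xyz":[0,0,0],"yaw":0},
    {"hand":0.03,"xyz":[0,0,0],"yaw":0}
  ]
}}

```text
time_s: 10.4
position: [0.4476, 0.1413, 0.1539]
tool_rot: [0.231, 0.973, 0.001, 0.002]
ft_force: [0.0, 0.2, -0.4]
grip_width: 0.504
finger_force: 31.2
```

```bash
python3 - <<'E'
from h import *
c,im=snap('wrist','w6.png'); s=robot.state(); print(s['position'],s['tool_rot'],s['ft_force'],s['grip_width'])
# tool-frame pose of camera
from scipy.spatial.transform import Rotation as Ro
R=Ro.from_quat(s['tool_rot']).as_matrix()
print('cam in tool',(R.T@(c.c-s['position'])).round(4)); print((c.R@R).round(3).tolist())
print(c.proj([s['position']]))
for ce,st,m in blobs(pmask(im),200): print(ce.round(1),st)
E
```

```text
[0.44631624 0.14123031 0.15200027] [2.31333922e-01 9.72874403e-01 4.15983770e-05 1.08422992e-04] [-0.17657171  0.7253899  -1.43395847] 0.5011533765693345
cam in tool [ 0.0803  0.0007 -0.1448]
[[0.001, 1.0, -0.001], [-0.949, 0.001, -0.317], [-0.317, 0.002, 0.949]]
[[253.21842653 250.45995618]]
[185.7  27.2] [161   0  52  48 333]
[489.7  31.6] [473   0  39  58 259]
[372.   94.7] [ 338   52   67   86 4282]
[256.4 250.9] [  205   190   104   126 12192]
[431.7 228.9] [ 404  196   54   68 3179]
[348.4 267.3] [335 253  24  29 273]
```

View pics/w6.png

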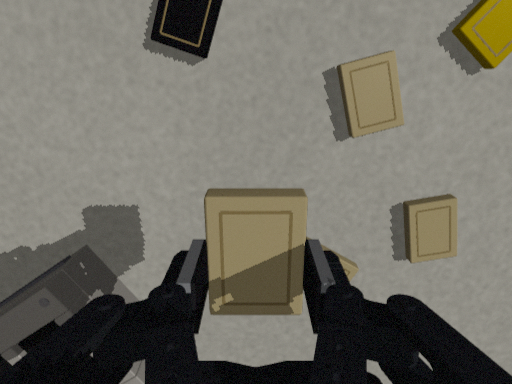

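```bash
cat > held.py <<'E'
# tool-frame offset of a held plate: x (along tool x) and top-face height above the TCP
from h import *
import sys
c,im=snap('wrist',sys.argv[1]); s=robot.state()
from scipy.spatial.transform import Rotation as Ro
R=Ro.from_quat(s['tool_rot']).as_matrix(); P=s['position']
B=blobs(pmask(im),6000); k=max(B,key=lambda b:b[1][4]); m=k[2]
rows=np.nonzero(m.sum(1)>60)[0]; r0,r1=rows[0],rows[-1]
w=[(r,np.nonzero(m[r])[0][[0,-1]].tolist()) for r in range(r0+1,r0+50,8)]
print('rows',r0,r1,w)
# fit: x offset, y offset, top height h, yaw dev ; data: left/right edges at rows, last row
def model(p):
    x,y,h,a=p; ca,sa=np.cos(a),np.sin(a)
    T=np.array([[x+ca*u-sa*v,y+sa*u+ca*v,-h] for u,v in((.03,-.022),(.03,.022),(-.03,-.022),(-.03,.022))])
    return c.proj(T@R.T+P)
W=[q for q in w if q[0]>r0+14]
def f(p):
    q=model(p); q=q if q[0,0]<q[1,0] else q[[1,0,3,2]]; o=[]
    for r,(a,b) in W:
        for (i,j,e) in((0,2,a-.5),(1,3,b+.5)): o.append(q[i,0]+(r-q[i,1])/(q[j,1]-q[i,1])*(q[j,0]-q[i,0])-e)
    o.append((q[2,1]+q[3,1])/2-(r1+.5)); return o
z=least_squares(f,[0,0,.009,0],x_scale=[.01,.01,.01,.1]); x,y,h,a=z.x
print('off x %.4f y %.4f top-above-tcp %.4f yawdev %.1f deg'%(x,y,h,np.degrees(a)),'res',np.abs(z.fun).max().round(2))
wo=R@np.array([x,y,-h]); psi=np.degrees(np.arctan2(R[1,0],R[0,0])); print('tcp',P.round(4),'psi',psi.round(2),'plate centre',(P+wo)[:2].round(4),'t',s['time_s'])
E
python3 held.py w7.png
```

```text
rows 190 314 [(191, [209, 304]), (199, [205, 307]), (207, [206, 307]), (215, [206, 307]), (223, [206, 306]), (231, [207, 306]), (239, [207, 306])]
off x 0.0010 y 0.0012 top-above-tcp 0.0083 yawdev -0.1 deg res 0.42
tcp [0.4456 0.1412 0.1509] psi 153.25 plate centre [0.4453 0.1427] t 10.5
```

{"method": "move_arm", "body": {
  "targets": [
    {"hand":0.03,"xyz":[0.0075,-0.0306,0.011],"yaw":3.8},
    {"hand":0.03,"xyz":[0.0075,-0.0306,0.011],"yaw":3.8},
    {"hand":0.03,"xyz":[0.0075,-0.0306,0.011],"yaw":3.8},
    {"hand":0.03,"xyz":[0.0075,-0.0306,0.011],"yaw":3.8},
    {"hand":0.03,"xyz":[0.0075,-0.0306,0.011],"yaw":3.8},
    {"hand":0.03,"xyz":[0.0075,-0.0306,0.011],"yaw":3.8},
    {"hand":0.03,"xyz":[0.0075,-0.0306,0.011],"yaw":3.8},
    {"hand":0.03,"xyz":[0.0075,-0.0306,0.011],"yaw":3.8},
    {"hand":0.03,"xyz":[0.0075,-0.0306,0.011],"yaw":3.8},
    {"hand":0.03,"xyz":[0,0,0],"yaw":0},
    {"hand":0.03,"xyz":[0,0,0],"yaw":0},
    {"hand":0.03,"xyz":[0,0,0],"yaw":0}
  ]
}}

```text
time_s: 11.5
position: [0.5132, -0.1334, 0.2488]
tool_rot: [-0.065, 0.998, 0.001, -0.002]
ft_force: [-0.6, 1.7, -0.9]
grip_width: 0.498
finger_force: 31.2
```

```bash
python3 held.py w8.png; python3 - <<'E'
from h import *
c,im=snap('wrist'); b=[.5621,-.1843,.1322]
P=c.proj(box2w(b,[[sx*.09,sy*.15,.07] for sx,sy in((1,1),(1,-1),(-1,-1),(-1,1))])); print(P.round(1).tolist())
v=im[...,::-1].copy()
for d in BAY:
    q=c.proj(box2w(b,[[d[0]+u,d[1]+w,.07] for u,w in((-.0325,-.0245),(.0325,-.0245),(.0325,.0245),(-.0325,.0245))]))
    cv2.polylines(v,[np.int32(q*16)],True,(0,255,0),1,cv2.LINE_AA,4)
cv2.imwrite('pics/w8o.png',v)
E
```

```text
rows 189 314 [(190, [209, 304]), (198, [206, 307]), (206, [206, 307]), (214, [205, 307]), (222, [206, 307]), (230, [206, 307]), (238, [207, 306])]
off x 0.0023 y 0.0007 top-above-tcp 0.0080 yawdev -0.4 deg res 0.91
tcp [ 0.5132 -0.133   0.249 ] psi -172.53 plate centre [ 0.5108 -0.1326] t 11.55
[[339.3, 279.7], [64.8, 280.3], [31.0, 112.4], [354.0, 112.1]]
```

View pics/w8o.png

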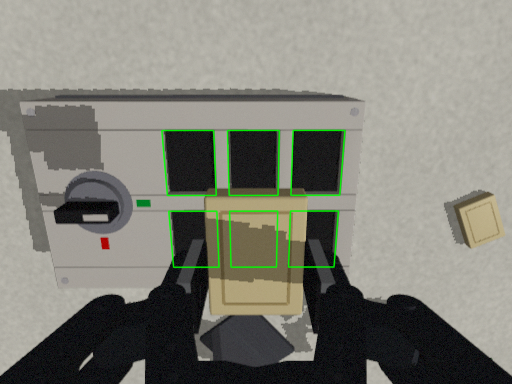

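{"method": "move_arm", "body": {
  "targets": [
    {"hand":0.03,"xyz":[0.0019,-0.001,-0.0328],"yaw":0.1},
    {"hand":0.03,"xyz":[0,0,-0.0328],"yaw":0},
    {"hand":0.03,"xyz":[0,0,-0.0328],"yaw":0},
    {"hand":0.03,"xyz":[0,0,-0.0328],"yaw":0},
    {"hand":0.03,"xyz":[0,0,-0.0328],"yaw":0},
    {"hand":0.03,"xyz":[0,0,-0.004],"yaw":0},
    {"hand":0.03,"xyz":[0,0,-0.004],"yaw":0},
    {"hand":0.03,"xyz":[0,0,-0.004],"yaw":0},
    {"hand":0.03,"xyz":[0,0,0],"yaw":0},
    {"hand":0.03,"xyz":[0,0,0],"yaw":0},
    {"hand":0.03,"xyz":[0,0,0],"yaw":0}
  ]
}}

```text
time_s: 12.52
position: [0.5172, -0.1357, 0.0769]
tool_rot: [-0.066, 0.998, -0.001, 0.001]
ft_force: [-0.1, -1.3, -0.1]
grip_width: 0.505
finger_force: 31.2
```

{"method": "move_arm", "body": {
  "targets": [
    {"hand":0.03,"xyz":[-0.0005,0.0005,-0.0015],"yaw":0},
    {"hand":0.03,"xyz":[0,0,-0.0015],"yaw":0},
    {"hand":0.03,"xyz":[0,0,0],"yaw":0},
    {"hand":0.03,"xyz":[0,0,0],"yaw":0}
  ]
}}

```text
time_s: 12.85
position: [0.5155, -0.1347, 0.0721]
tool_rot: [-0.066, 0.998, 0.0, -0.0]
ft_force: [1.1, 0.1, 0.1]
grip_width: 0.506
finger_force: 31.2
```

```bash
python3 - <<'E'
from h import *
a=[]
for i in range(3):
    im=robot.snapshot('wrist'); s=robot.state(); a.append(np.r_[s['position'],s['ft_force']])
print(np.array(a).round(4)); cv2.imwrite('pics/w9.png',cv2.resize(im[150:340,100:420,::-1],(800,475),interpolation=cv2.INTER_CUBIC))
E
```

```text
[[ 0.5155 -0.1347  0.0721 -0.256  -0.6905 -0.1659]
 [ 0.5155 -0.1347  0.0721  0.3778 -0.6582 -0.8229]
 [ 0.5156 -0.1347  0.0721  0.5529 -0.0685 -0.0856]]
```

View pics/w9.png

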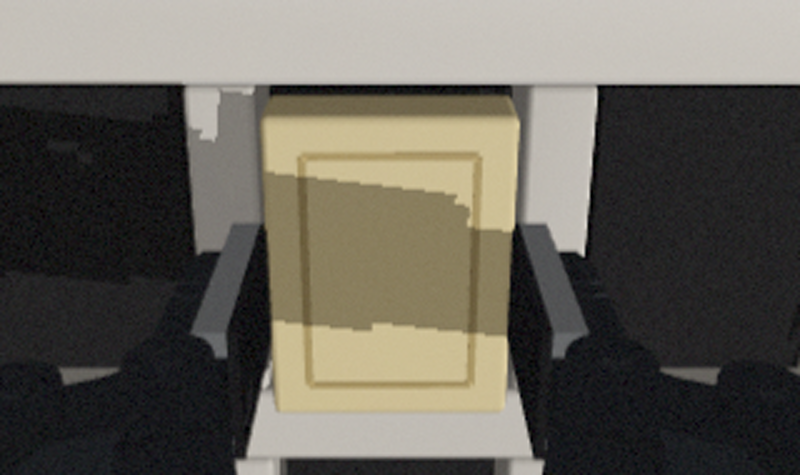

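Close up, the plate sits inside the mouth with side gaps and almost no contact force. I'll release it and press it down with shut fingers.

{"method": "move_arm", "body": {
  "targets": [
    {"hand":0.07,"xyz":[0,0,0],"yaw":0},
    {"hand":0.07,"xyz":[0,0,0],"yaw":0},
    {"hand":0.07,"xyz":[0,0,0],"yaw":0},
    {"hand":0.07,"xyz":[0,0,0.02],"yaw":0},
    {"hand":0.07,"xyz":[0,0,0.02],"yaw":0},
    {"hand":0,"xyz":[0,0,0],"yaw":0},
    {"hand":0,"xyz":[0,0,0],"yaw":0},
    {"hand":0,"xyz":[0,0,0],"yaw":0},
    {"hand":0,"xyz":[0,0,0],"yaw":0},
    {"hand":0,"xyz":[0,0,0],"yaw":0},
    {"hand":0,"xyz":[0,0,0],"yaw":0},
    {"hand":0,"xyz":[0,0,0],"yaw":0}
  ]
}}

```text
time_s: 14.0
position: [0.5152, -0.1345, 0.1114]
tool_rot: [-0.066, 0.998, 0.0, -0.0]
ft_force: [0.9, 0.6, -0.1]
grip_width: 0.001
finger_force: 0.0
```

{"method": "move_arm", "body": {
  "targets": [
    {"hand":0,"xyz":[0,0,-0.015],"yaw":0},
    {"hand":0,"xyz":[0,0,-0.012],"yaw":0},
    {"hand":0,"xyz":[0,0,-0.003],"yaw":0},
    {"hand":0,"xyz":[0,0,-0.003],"yaw":0},
    {"hand":0,"xyz":[0,0,-0.003],"yaw":0},
    {"hand":0,"xyz":[0,0,-0.003],"yaw":0},
    {"hand":0,"xyz":[0,0,-0.003],"yaw":0},
    {"hand":0,"xyz":[0,0,0],"yaw":0},
    {"hand":0,"xyz":[0,0,0],"yaw":0},
    {"hand":0,"xyz":[0,0,0],"yaw":0}
  ]
}}

```text
time_s: 14.83
position: [0.5159, -0.1348, 0.0704]
tool_rot: [-0.066, 0.998, -0.0, 0.0]
ft_force: [-1.0, 0.3, 1.2]
grip_width: 0.002
finger_force: 0.7
```

{"method": "move_arm", "body": {
  "targets": [
    {"hand":0,"xyz":[0,0,-0.0015],"yaw":0},
    {"hand":0,"xyz":[0,0,-0.001],"yaw":0},
    {"hand":0,"xyz":[0,0,0],"yaw":0},
    {"hand":0,"xyz":[0,0,0],"yaw":0}
  ]
}}

```text
time_s: 15.17
position: [0.516, -0.1349, 0.07]
tool_rot: [-0.066, 0.998, -0.0, -0.0]
ft_force: [-7.2, 3.4, 16.4]
grip_width: -0.002
finger_force: 8.6
```

{"method": "move_arm", "body": {
  "targets": [
    {"hand":0,"xyz":[0,0,0.03],"yaw":0},
    {"hand":0.0854,"xyz":[0,0,0.04],"yaw":0},
    {"hand":0.0854,"xyz":[0.005,0.029,0],"yaw":2.5},
    {"hand":0.0854,"xyz":[0.005,0.029,0],"yaw":2.5},
    {"hand":0.0854,"xyz":[0.005,0.029,0],"yaw":2.5},
    {"hand":0.0854,"xyz":[0.005,0.029,0],"yaw":2.5},
    {"hand":0.0854,"xyz":[0.005,0.029,0],"yaw":2.5},
    {"hand":0.0854,"xyz":[0.005,0.029,0],"yaw":2.5},
    {"hand":0.0854,"xyz":[0.005,0.029,0],"yaw":2.5},
    {"hand":0.0854,"xyz":[0.005,0.029,0],"yaw":2.5},
    {"hand":0.0854,"xyz":[0.005,0.029,0],"yaw":2.5},
    {"hand":0.0854,"xyz":[0.006,0.024,0],"yaw":2.4}
  ]
}}

```text
time_s: 16.17
position: [0.5664, 0.1523, 0.1374]
tool_rot: [-0.281, 0.96, 0.0, 0.0]
ft_force: [-0.4, 0.5, -0.3]
grip_width: 1.0
finger_force: 0.0
```

{"method": "move_arm", "body": {
  "targets": [
    {"hand":0.0854,"xyz":[0,0,0],"yaw":0},
    {"hand":0.0854,"xyz":[0,0,0],"yaw":0},
    {"hand":0.0854,"xyz":[0,0,0],"yaw":0},
    {"hand":0.0854,"xyz":[0,0,0],"yaw":0}
  ]
}}

```text
time_s: 16.5
position: [0.5664, 0.1494, 0.1374]
tool_rot: [-0.279, 0.96, -0.0, -0.0]
ft_force: [0.2, -0.6, -0.2]
grip_width: 0.998
finger_force: 0.0
```

```bash
python3 look.py .567 .15 w10.png
```

```text
tcp [0.5664 0.1493 0.1375] psi -147.64 j6 -2.07 t 16.55
plate [0.5661 0.1543] 33.5 err 4.68 [(np.int32(3755), 3899)] move [-0.0003  0.005 ] yaw 1.1
```

View pics/w10.png

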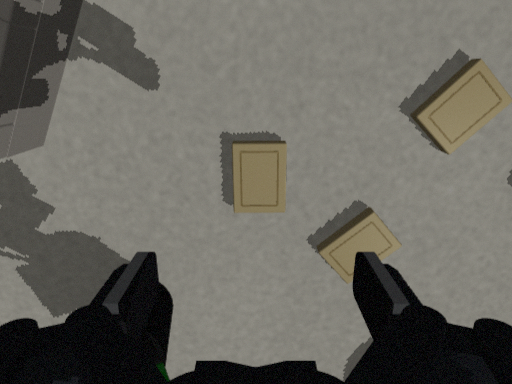

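The plate is at about (260,177), squarely between the fingers. I'll check its top-face centre.

```bash
python3 - <<'E'
from h import *
c=Cam('wrist'); im=cv2.imread('pics/w10.png')[...,::-1]
B=blobs(pmask(im),1500); k=min(B,key=lambda b:np.hypot(*(b[0]-[260,177])));print(k[0],k[1])
for u in([233,149.5],[286.5,149.5],[287,212.5],[234,212.5],[260,181]): print(c.plane(u,.013).round(4))
p=[.5661,.1543,np.radians(33.5),.0065]; print(hull(c,p).round(1).tolist())
E
```

```text
[259.79573901 176.69320905] [ 233  142   55   72 3755]
[0.5556 0.1219 0.013 ]
[0.5327 0.158  0.013 ]
[0.5774 0.1888 0.013 ]
[0.6016 0.1508 0.013 ]
[0.5662 0.1543 0.013 ]
[[287.1000061035156, 144.39999389648438], [286.3999938964844, 214.10000610351562], [234.6999969482422, 215.0], [231.8000030517578, 145.39999389648438], [232.8000030517578, 142.3000030517578], [285.70001220703125, 141.3000030517578]]
```

{"method": "move_arm", "body": {
  "targets": [
    {"hand":0.0854,"xyz":[0,0.0045,-0.0223],"yaw":1},
    {"hand":0.0854,"xyz":[0,0,-0.0223],"yaw":0},
    {"hand":0.0854,"xyz":[0,0,-0.0223],"yaw":0},
    {"hand":0.0854,"xyz":[0,0,-0.0223],"yaw":0},
    {"hand":0.0854,"xyz":[0,0,-0.0223],"yaw":0},
    {"hand":0.0854,"xyz":[0,0,-0.0223],"yaw":0},
    {"hand":0.0854,"xyz":[0,0,0],"yaw":0},
    {"hand":0.03,"xyz":[0,0,0],"yaw":0},
    {"hand":0.03,"xyz":[0,0,0],"yaw":0},
    {"hand":0.03,"xyz":[0,0,0],"yaw":0},
    {"hand":0.03,"xyz":[0,0,0],"yaw":0},
    {"hand":0.03,"xyz":[0,0,0],"yaw":0}
  ]
}}

```text
time_s: 17.55
position: [0.5682, 0.1549, 0.006]
tool_rot: [-0.288, 0.958, -0.0, 0.002]
ft_force: [-1.2, -1.4, 6.1]
grip_width: 0.505
finger_force: 31.0
```

{"method": "move_arm", "body": {
  "targets": [
    {"hand":0.03,"xyz":[0,0,0],"yaw":0},
    {"hand":0.03,"xyz":[0,0,0],"yaw":0},
    {"hand":0.03,"xyz":[0,0,0.02],"yaw":0},
    {"hand":0.03,"xyz":[0,0,0.03],"yaw":0},
    {"hand":0.03,"xyz":[0,0,0.04],"yaw":0},
    {"hand":0.03,"xyz":[0,0,0.04],"yaw":0},
    {"hand":0.03,"xyz":[0,0,0.02],"yaw":0},
    {"hand":0.03,"xyz":[0,0,0],"yaw":0},
    {"hand":0.03,"xyz":[0,0,0],"yaw":0},
    {"hand":0.03,"xyz":[0,0,0],"yaw":0},
    {"hand":0.03,"xyz":[0,0,0],"yaw":0}
  ]
}}

```text
time_s: 18.47
position: [0.5651, 0.1547, 0.1516]
tool_rot: [-0.288, 0.958, 0.0, -0.002]
ft_force: [0.5, 0.2, -0.9]
grip_width: 0.507
finger_force: 30.9
```

```bash
python3 held.py w11.png
```

```text
rows 185 309 [(186, [209, 303]), (194, [206, 307]), (202, [206, 307]), (210, [207, 306]), (218, [207, 306]), (226, [207, 306]), (234, [208, 305])]
off x 0.0026 y 0.0011 top-above-tcp 0.0052 yawdev -0.1 deg res 0.4
tcp [0.5651 0.1547 0.1515] psi -146.55 plate centre [0.5624 0.1542] t 18.5167
```

```bash
python3 - <<'E'
from h import *
t=Cam('top');s=Cam('side')
a=cv2.imread('pics/top0.png')[80:150,255:335]; b=cv2.imread('pics/side0.png')[140:220,175:245]
cv2.imwrite('pics/fr.png',np.hstack([cv2.resize(a,(400,350)),cv2.resize(b,(350,350),interpolation=0) if 0 else cv2.resize(b,(306,350))]))
for u in([265,117],[299,138],[316,117],[283,92]):
    print(u,[t.plane(u,z).round(3)[:2].tolist() for z in(0,.07,.14)])
E
```

```text
[265, 117] [[0.786, -0.022], [0.766, -0.021], [0.746, -0.019]]
[299, 138] [[0.726, -0.124], [0.71, -0.116], [0.693, -0.108]]
[316, 117] [[0.791, -0.174], [0.77, -0.162], [0.75, -0.151]]
[283, 92] [[0.864, -0.074], [0.839, -0.069], [0.813, -0.064]]
```

View pics/fr.png

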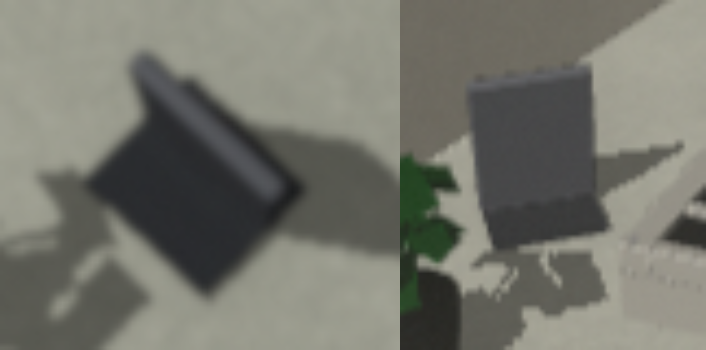

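The frame stands at x > 0.70, well clear of the bays. Moving the plate to bay4.

{"method": "move_arm", "body": {
  "targets": [
    {"hand":0.03,"xyz":[0.0032,-0.0279,0],"yaw":-2.6},
    {"hand":0.03,"xyz":[0.0032,-0.0279,0],"yaw":-2.6},
    {"hand":0.03,"xyz":[0.0032,-0.0279,0],"yaw":-2.6},
    {"hand":0.03,"xyz":[0.0032,-0.0279,0],"yaw":-2.6},
    {"hand":0.03,"xyz":[0.0032,-0.0279,0],"yaw":-2.6},
    {"hand":0.03,"xyz":[0.0032,-0.0279,0],"yaw":-2.6},
    {"hand":0.03,"xyz":[0.0032,-0.0279,0],"yaw":-2.6},
    {"hand":0.03,"xyz":[0.0032,-0.0279,0],"yaw":-2.6},
    {"hand":0.03,"xyz":[0.0032,-0.0279,0],"yaw":-2.6},
    {"hand":0.03,"xyz":[0.0033,-0.0274,0],"yaw":-2.5},
    {"hand":0.03,"xyz":[0,0,-0.03],"yaw":0},
    {"hand":0.03,"xyz":[0,0,-0.03],"yaw":0}
  ]
}}

```text
time_s: 19.52
position: [0.5998, -0.1259, 0.0939]
tool_rot: [-0.064, 0.998, -0.001, 0.002]
ft_force: [0.1, 0.5, -1.0]
grip_width: 0.501
finger_force: 30.9
```

{"method": "move_arm", "body": {
  "targets": [
    {"hand":0.03,"xyz":[0,0,0],"yaw":0},
    {"hand":0.03,"xyz":[0,0,0],"yaw":0},
    {"hand":0.03,"xyz":[0,0,0],"yaw":0},
    {"hand":0.03,"xyz":[0,0,0],"yaw":0},
    {"hand":0.03,"xyz":[0,0,0],"yaw":0}
  ]
}}

```text
time_s: 19.93
position: [0.5999, -0.1238, 0.0958]
tool_rot: [-0.066, 0.998, -0.001, 0.002]
ft_force: [0.0, -0.5, -0.5]
grip_width: 0.505
finger_force: 31.0
```

```bash
python3 held.py w12.png; python3 - <<'E'
from h import *
im=cv2.imread('pics/w12.png'); cv2.imwrite('pics/w12c.png',cv2.resize(im[100:340,100:420],(640,480)))
print(robot.state()['position'],robot.state()['ft_force'])
E
```

```text
rows 185 301 [(186, [209, 304]), (194, [206, 306]), (202, [206, 289]), (210, [207, 293]), (218, [207, 293]), (226, [207, 293]), (234, [208, 296])]
off x -0.0093 y -0.0003 top-above-tcp -0.0164 yawdev -5.7 deg res 2.68
tcp [ 0.5997 -0.1238  0.0956] psi -172.42 plate centre [ 0.6091 -0.1228] t 19.9833
[ 0.59974855 -0.12377866  0.09564269] [ 0.30015965  0.28223562 -0.749332  ]
```

View pics/w12c.png

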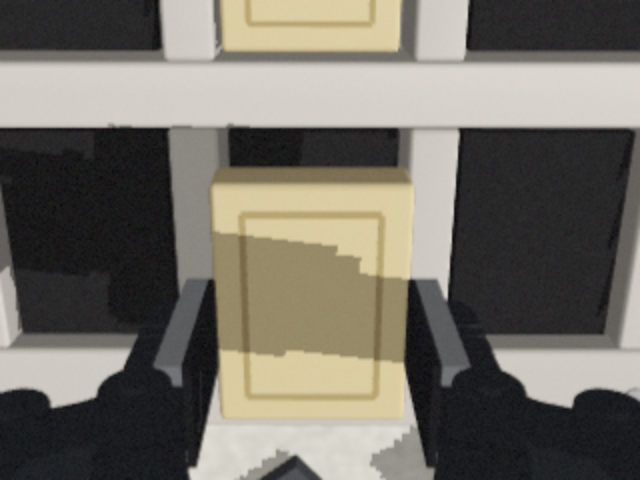

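{"method": "move_arm", "body": {
  "targets": [
    {"hand":0.03,"xyz":[0,0,-0.008],"yaw":0},
    {"hand":0.03,"xyz":[0,0,0],"yaw":0},
    {"hand":0.03,"xyz":[0,0,0],"yaw":0},
    {"hand":0.03,"xyz":[0,0,0],"yaw":0},
    {"hand":0.03,"xyz":[0,0,0],"yaw":0},
    {"hand":0.03,"xyz":[0,0,0],"yaw":0}
  ]
}}

```text
time_s: 20.48
position: [0.5987, -0.1237, 0.0859]
tool_rot: [-0.066, 0.998, -0.0, 0.0]
ft_force: [-0.8, 0.8, -0.4]
grip_width: 0.501
finger_force: 31.0
```

{"method": "move_arm", "body": {
  "targets": [
    {"hand":0.03,"xyz":[-0.001,0.0005,-0.005],"yaw":0},
    {"hand":0.03,"xyz":[0,0,-0.005],"yaw":0},
    {"hand":0.03,"xyz":[0,0,0],"yaw":0},
    {"hand":0.03,"xyz":[0,0,0],"yaw":0},
    {"hand":0.03,"xyz":[0,0,0],"yaw":0},
    {"hand":0.03,"xyz":[0,0,0],"yaw":0}
  ]
}}

```text
time_s: 20.98
position: [0.5978, -0.1232, 0.0759]
tool_rot: [-0.066, 0.998, -0.0, 0.0]
ft_force: [-0.4, 0.5, -0.4]
grip_width: 0.502
finger_force: 31.0
```

{"method": "move_arm", "body": {
  "targets": [
    {"hand":0.03,"xyz":[-0.0005,0,-0.0015],"yaw":0},
    {"hand":0.03,"xyz":[0,0,0],"yaw":0},
    {"hand":0.03,"xyz":[0,0,0],"yaw":0}
  ]
}}

```text
time_s: 21.23
position: [0.5971, -0.1232, 0.0743]
tool_rot: [-0.066, 0.998, 0.0, -0.0]
ft_force: [0.3, 0.1, -0.3]
grip_width: 0.498
finger_force: 31.0
```

```bash
python3 - <<'E'
from h import *
a=[]
for i in range(3):
    im=robot.snapshot('wrist'); s=robot.state(); a.append(np.r_[s['position'],s['ft_force']])
print(np.array(a).round(4)); cv2.imwrite('pics/w13.png',im[...,::-1])
g=cv2.cvtColor(im,cv2.COLOR_RGB2GRAY)
print(g[160:200:2,255]); print(g[196,190:325:2])
E
```

```text
[[ 0.5971 -0.1231  0.0743 -0.1076  0.7402  0.4309]
 [ 0.5972 -0.1232  0.0743  0.1154  0.5191 -0.2076]
 [ 0.5972 -0.1232  0.0743  0.2503  0.3706  0.1898]]
[213 211 211 210 211 210 208 209 209 210 163  25 101 114 112 113 171 198
 205 205]
[137 137 138 139 136 125  96 105 180 205 205 205 205 205 205 205 204 205
 203 204 205 206 205 206 205 204 205 204 205 204 206 205 205 205 204 205
 203 206 205 205 206 205 207 206 206 206 207 206 205 206 205 206 205 207
 205 206 206 208 212 121 178 201 201 201 203 202 204 204]
```

{"method": "move_arm", "body": {
  "targets": [
    {"hand":0.03,"xyz":[0.0008,0,0],"yaw":0},
    {"hand":0.03,"xyz":[0,0,0],"yaw":0},
    {"hand":0.07,"xyz":[0,0,0],"yaw":0},
    {"hand":0.07,"xyz":[0,0,0],"yaw":0},
    {"hand":0.07,"xyz":[0,0,0],"yaw":0},
    {"hand":0.07,"xyz":[0,0,0.02],"yaw":0},
    {"hand":0.07,"xyz":[-0.002,0,0.02],"yaw":0},
    {"hand":0,"xyz":[0,0,0],"yaw":0},
    {"hand":0,"xyz":[0,0,0],"yaw":0},
    {"hand":0,"xyz":[0,0,0],"yaw":0},
    {"hand":0,"xyz":[0,0,0],"yaw":0},
    {"hand":0,"xyz":[0,0,0],"yaw":0}
  ]
}}

```text
time_s: 22.38
position: [0.5952, -0.1229, 0.1129]
tool_rot: [-0.066, 0.998, 0.0, -0.001]
ft_force: [0.5, 0.1, 0.3]
grip_width: 0.103
finger_force: 0.0
```

{"method": "move_arm", "body": {
  "targets": [
    {"hand":0,"xyz":[0,0,0],"yaw":0},
    {"hand":0,"xyz":[0,0,-0.018],"yaw":0},
    {"hand":0,"xyz":[0,0,-0.012],"yaw":0},
    {"hand":0,"xyz":[0,0,-0.003],"yaw":0},
    {"hand":0,"xyz":[0,0,-0.003],"yaw":0},
    {"hand":0,"xyz":[0,0,-0.003],"yaw":0},
    {"hand":0,"xyz":[0,0,-0.003],"yaw":0},
    {"hand":0,"xyz":[0,0,-0.002],"yaw":0},
    {"hand":0,"xyz":[0,0,-0.002],"yaw":0},
    {"hand":0,"xyz":[0,0,-0.001],"yaw":0},
    {"hand":0,"xyz":[0,0,0],"yaw":0},
    {"hand":0,"xyz":[0,0,0],"yaw":0}
  ]
}}

```text
time_s: 23.38
position: [0.5965, -0.1233, 0.07]
tool_rot: [-0.066, 0.998, -0.0, -0.0]
ft_force: [-6.5, 3.0, 13.2]
grip_width: -0.003
finger_force: 6.9
```

{"method": "move_arm", "body": {
  "targets": [
    {"hand":0,"xyz":[0,0,0.035],"yaw":0},
    {"hand":0.0854,"xyz":[0,0,0.035],"yaw":0},
    {"hand":0.0854,"xyz":[-0.0023,0.0384,0],"yaw":-2.4},
    {"hand":0.0854,"xyz":[-0.0023,0.0384,0],"yaw":-2.4},
    {"hand":0.0854,"xyz":[-0.0023,0.0384,0],"yaw":-2.4},
    {"hand":0.0854,"xyz":[-0.0023,0.0384,0],"yaw":-2.4},
    {"hand":0.0854,"xyz":[-0.0023,0.0384,0],"yaw":-2.4},
    {"hand":0.0854,"xyz":[-0.0023,0.0384,0],"yaw":-2.4},
    {"hand":0.0854,"xyz":[-0.0023,0.0384,0],"yaw":-2.4},
    {"hand":0.0854,"xyz":[-0.0023,0.0384,0],"yaw":-2.4},
    {"hand":0.0854,"xyz":[-0.0023,0.0384,0],"yaw":-2.4},
    {"hand":0.0854,"xyz":[-0.0023,0.0384,0],"yaw":-2.4}
  ]
}}

```text
time_s: 24.38
position: [0.5729, 0.2629, 0.1378]
tool_rot: [0.144, 0.99, 0.0, 0.001]
ft_force: [1.0, 1.3, 0.7]
grip_width: 0.999
finger_force: 0.0
```

{"method": "move_arm", "body": {
  "targets": [
    {"hand":0.0854,"xyz":[0,0,0],"yaw":0},
    {"hand":0.0854,"xyz":[0,0,0],"yaw":0},
    {"hand":0.0854,"xyz":[0,0,0],"yaw":0},
    {"hand":0.0854,"xyz":[0,0,0],"yaw":0},
    {"hand":0.0854,"xyz":[0,0,0],"yaw":0},
    {"hand":0.0854,"xyz":[0,0,0],"yaw":0},
    {"hand":0.0854,"xyz":[0,0,0],"yaw":0},
    {"hand":0.0854,"xyz":[0,0,0],"yaw":0}
  ]
}}

```text
time_s: 25.05
position: [0.5731, 0.2602, 0.1373]
tool_rot: [0.144, 0.99, -0.0, 0.0]
ft_force: [-0.2, -0.5, -0.0]
grip_width: 0.999
finger_force: 0.0
```

```bash
python3 look.py .573 .261 w14.png; python3 -c "
from h import *
for ce,st,m in blobs(pmask(cv2.imread('pics/w14.png')[...,::-1]),300): print(ce.round(1),st,Cam('wrist').plane(ce,.01).round(3))"
```

```text
tcp [0.5731 0.2604 0.1373] psi 163.51 j6 -1.04 t 25.1
plate [0.5741 0.2625] -16.3 err 4.9 [(np.int32(3771), 3919)] move [0.001  0.0021] yaw 0.2
[195.3  21.5] [ 162    0   67   47 2758] [0.448 0.252 0.01 ]
[257.9 174.6] [ 231  140   55   71 3771] [0.571 0.263 0.01 ]
```

{"method": "move_arm", "body": {
  "targets": [
    {"hand":0.0854,"xyz":[-0.0005,0.002,-0.0225],"yaw":0.2},
    {"hand":0.0854,"xyz":[0,0,-0.0225],"yaw":0},
    {"hand":0.0854,"xyz":[0,0,-0.0225],"yaw":0},
    {"hand":0.0854,"xyz":[0,0,-0.0225],"yaw":0},
    {"hand":0.0854,"xyz":[0,0,-0.0225],"yaw":0},
    {"hand":0.0854,"xyz":[0,0,-0.0225],"yaw":0},
    {"hand":0.0854,"xyz":[0,0,0],"yaw":0},
    {"hand":0.03,"xyz":[0,0,0],"yaw":0},
    {"hand":0.03,"xyz":[0,0,0],"yaw":0},
    {"hand":0.03,"xyz":[0,0,0],"yaw":0},
    {"hand":0.03,"xyz":[0,0,0],"yaw":0},
    {"hand":0.03,"xyz":[0,0,0],"yaw":0}
  ]
}}

```text
time_s: 26.1
position: [0.5741, 0.2633, 0.0046]
tool_rot: [0.141, 0.99, 0.001, 0.002]
ft_force: [-0.9, -0.2, 5.9]
grip_width: 0.503
finger_force: 31.3
```

{"method": "move_arm", "body": {
  "targets": [
    {"hand":0.03,"xyz":[0,0,0],"yaw":0},
    {"hand":0.03,"xyz":[0,0,0],"yaw":0},
    {"hand":0.03,"xyz":[0,0,0.02],"yaw":0},
    {"hand":0.03,"xyz":[0,0,0.03],"yaw":0},
    {"hand":0.03,"xyz":[0,0,0.04],"yaw":0},
    {"hand":0.03,"xyz":[0,0,0.04],"yaw":0},
    {"hand":0.03,"xyz":[0,0,0.02],"yaw":0},
    {"hand":0.03,"xyz":[0,0,0],"yaw":0},
    {"hand":0.03,"xyz":[0,0,0],"yaw":0},
    {"hand":0.03,"xyz":[0,0,0],"yaw":0},
    {"hand":0.03,"xyz":[0,0,0],"yaw":0},
    {"hand":0.03,"xyz":[0,0,0],"yaw":0}
  ]
}}

```text
time_s: 27.1
position: [0.5712, 0.2625, 0.15]
tool_rot: [0.141, 0.99, -0.001, -0.002]
ft_force: [-0.2, -0.6, 0.0]
grip_width: 0.503
finger_force: 30.8
```

```bash
python3 held.py w15.png
```

```text
rows 191 315 [(192, [209, 304]), (200, [206, 307]), (208, [206, 307]), (216, [206, 307]), (224, [207, 306]), (232, [207, 306]), (240, [207, 306])]
off x 0.0012 y 0.0008 top-above-tcp 0.0068 yawdev -0.1 deg res 0.41
tcp [0.5714 0.2625 0.1503] psi 163.75 plate centre [0.5705 0.2637] t 27.15
```

{"method": "move_arm", "body": {
  "targets": [
    {"hand":0.03,"xyz":[0.0017,-0.0325,0],"yaw":2.38},
    {"hand":0.03,"xyz":[0.0017,-0.0325,0],"yaw":2.38},
    {"hand":0.03,"xyz":[0.0017,-0.0325,0],"yaw":2.38},
    {"hand":0.03,"xyz":[0.0017,-0.0325,0],"yaw":2.38},
    {"hand":0.03,"xyz":[0.0017,-0.0325,0],"yaw":2.38},
    {"hand":0.03,"xyz":[0.0017,-0.0325,0],"yaw":2.38},
    {"hand":0.03,"xyz":[0.0017,-0.0325,0],"yaw":2.38},
    {"hand":0.03,"xyz":[0.0017,-0.0325,0],"yaw":2.38},
    {"hand":0.03,"xyz":[0.0017,-0.0325,0],"yaw":2.38},
    {"hand":0.03,"xyz":[0.0017,-0.0325,0],"yaw":2.38},
    {"hand":0.03,"xyz":[0,0,-0.03],"yaw":0},
    {"hand":0.03,"xyz":[0,0,-0.03],"yaw":0}
  ]
}}

```text
time_s: 28.15
position: [0.5911, -0.0648, 0.0932]
tool_rot: [-0.064, 0.998, -0.001, 0.002]
ft_force: [-0.3, -0.1, -2.0]
grip_width: 0.499
finger_force: 30.9
```

{"method": "move_arm", "body": {
  "targets": [
    {"hand":0.03,"xyz":[0,0,0],"yaw":0},
    {"hand":0.03,"xyz":[0,0,0],"yaw":0},
    {"hand":0.03,"xyz":[0,0,0],"yaw":0},
    {"hand":0.03,"xyz":[0,0,0],"yaw":0},
    {"hand":0.03,"xyz":[0,0,0],"yaw":0},
    {"hand":0.03,"xyz":[0,0,0],"yaw":0},
    {"hand":0.03,"xyz":[0,0,0],"yaw":0},
    {"hand":0.03,"xyz":[0,0,0],"yaw":0},
    {"hand":0.03,"xyz":[0,0,0],"yaw":0},
    {"hand":0.03,"xyz":[0,0,0],"yaw":0}
  ]
}}

```text
time_s: 28.98
position: [0.5895, -0.0622, 0.0924]
tool_rot: [-0.066, 0.998, -0.0, 0.0]
ft_force: [0.0, 0.1, -0.5]
grip_width: 0.502
finger_force: 31.0
```

```bash
python3 held.py w16.png
```

```text
rows 0 132 [(1, [62, 167]), (9, [63, 168]), (17, [64, 168]), (25, [65, 169]), (33, [67, 170]), (41, [68, 170]), (49, [70, 171])]
off x 0.0852 y -0.0574 top-above-tcp -0.0143 yawdev -1.4 deg res 0.4
tcp [ 0.5894 -0.0621  0.0923] psi -172.45 plate centre [ 0.5125 -0.1303] t 29.0333
```

{"method": "move_arm", "body": {
  "targets": [
    {"hand":0.03,"xyz":[-0.0005,0,-0.01],"yaw":0},
    {"hand":0.03,"xyz":[0,0,-0.005],"yaw":0},
    {"hand":0.03,"xyz":[0,0,-0.002],"yaw":0},
    {"hand":0.03,"xyz":[0,0,-0.0015],"yaw":0},
    {"hand":0.03,"xyz":[0,0,0],"yaw":0},
    {"hand":0.03,"xyz":[0,0,0],"yaw":0},
    {"hand":0.03,"xyz":[0,0,0],"yaw":0},
    {"hand":0.03,"xyz":[0,0,0],"yaw":0}
  ]
}}

```text
time_s: 29.7
position: [0.5892, -0.0622, 0.0741]
tool_rot: [-0.066, 0.998, -0.0, 0.0]
ft_force: [-0.1, 0.1, -0.7]
grip_width: 0.503
finger_force: 31.0
```

```bash
cat > gap.py <<'E'
from h import *
import sys
im=robot.snapshot('wrist'); s=robot.state(); print(s['position'].round(4),s['ft_force'].round(1))
cv2.imwrite('pics/'+sys.argv[1],im[...,::-1])
g=cv2.cvtColor(im,cv2.COLOR_RGB2GRAY); print(g[150:206:2,255]); print(g[200,190:216]); print(g[200,298:324])
E
python3 gap.py w17.png
```

```text
[ 0.5892 -0.0622  0.0741] [-1.2 -0.3 -0.5]
[163 162 163 162 161 163 163 164 163 160 159 163 161 163 161 125  13  13
   7  15  80  84  84  83 126 151 162 163]
[103 102  98  98 100  98 103 102 104 101  95  90  81  67  85 112 137 150
 151 152 152 151 150 150 153 150]
[152 152 153 154 154 155 152 162 162 117  73  88 108 139 159 160 159 159
 159 161 161 160 159 161 159 161]
```

{"method": "move_arm", "body": {
  "targets": [
    {"hand":0.03,"xyz":[-0.0016,-0.0002,-0.001],"yaw":0},
    {"hand":0.03,"xyz":[0,0,0],"yaw":0},
    {"hand":0.03,"xyz":[0,0,0],"yaw":0},
    {"hand":0.03,"xyz":[0,0,0],"yaw":0}
  ]
}}

```text
time_s: 30.08
position: [0.5873, -0.0624, 0.0728]
tool_rot: [-0.066, 0.998, -0.0, 0.0]
ft_force: [1.0, 0.2, -0.4]
grip_width: 0.503
finger_force: 31.0
```

```bash
python3 gap.py w18.png
```

```text
[ 0.5874 -0.0624  0.0729] [ 0.9 -0.2  0.3]
[132 157 164 163 162 163 163 162 162 161 162 161 161 164 161 160 160 153
  32  24  81  81  81  83 125 152 164 163]
[102 103 102 102 100  99  99 102  99 100  96  86  65  70  81 115 138 155
 153 153 149 150 152 152 153 150]
[153 153 154 154 151 154 155 160 164 119  71  85  99 132 156 157 158 159
 160 160 160 159 160 161 160 160]
```

Gaps are even on all sides and there is no contact. Release and press.

{"method": "move_arm", "body": {
  "targets": [
    {"hand":0.07,"xyz":[0,0,0],"yaw":0},
    {"hand":0.07,"xyz":[0,0,0],"yaw":0},
    {"hand":0.07,"xyz":[0,0,0],"yaw":0},
    {"hand":0.07,"xyz":[0,0,0.02],"yaw":0},
    {"hand":0.07,"xyz":[0,0,0.02],"yaw":0},
    {"hand":0,"xyz":[0,0,0],"yaw":0},
    {"hand":0,"xyz":[0,0,0],"yaw":0},
    {"hand":0,"xyz":[0,0,0],"yaw":0},
    {"hand":0,"xyz":[0,0,0],"yaw":0},
    {"hand":0,"xyz":[0,0,0],"yaw":0},
    {"hand":0,"xyz":[0,0,0],"yaw":0},
    {"hand":0,"xyz":[0,0,0],"yaw":0}
  ]
}}

```text
time_s: 31.13
position: [0.587, -0.0623, 0.1121]
tool_rot: [-0.066, 0.998, 0.0, -0.001]
ft_force: [-0.8, -0.5, 0.1]
grip_width: 0.002
finger_force: 0.0
```

{"method": "move_arm", "body": {
  "targets": [
    {"hand":0,"xyz":[0,0,-0.017],"yaw":0},
    {"hand":0,"xyz":[0,0,-0.012],"yaw":0},
    {"hand":0,"xyz":[0,0,-0.003],"yaw":0},
    {"hand":0,"xyz":[0,0,-0.003],"yaw":0},
    {"hand":0,"xyz":[0,0,-0.003],"yaw":0},
    {"hand":0,"xyz":[0,0,-0.003],"yaw":0},
    {"hand":0,"xyz":[0,0,-0.002],"yaw":0},
    {"hand":0,"xyz":[0,0,-0.002],"yaw":0},
    {"hand":0,"xyz":[0,0,-0.001],"yaw":0},
    {"hand":0,"xyz":[0,0,0],"yaw":0},
    {"hand":0,"xyz":[0,0,0],"yaw":0}
  ]
}}

```text
time_s: 32.05
position: [0.5879, -0.0625, 0.0699]
tool_rot: [-0.066, 0.998, -0.0, -0.0]
ft_force: [-10.1, 1.8, 17.6]
grip_width: -0.0
finger_force: 9.0
```

{"method": "move_arm", "body": {
  "targets": [
    {"hand":0,"xyz":[0,0,0.035],"yaw":0},
    {"hand":0.0854,"xyz":[0,0,0.037],"yaw":0},
    {"hand":0.0854,"xyz":[-0.0153,0.0316,0],"yaw":-1.95},
    {"hand":0.0854,"xyz":[-0.0153,0.0316,0],"yaw":-1.95},
    {"hand":0.0854,"xyz":[-0.0153,0.0316,0],"yaw":-1.95},
    {"hand":0.0854,"xyz":[-0.0153,0.0316,0],"yaw":-1.95},
    {"hand":0.0854,"xyz":[-0.0153,0.0316,0],"yaw":-1.95},
    {"hand":0.0854,"xyz":[-0.0153,0.0316,0],"yaw":-1.95},
    {"hand":0.0854,"xyz":[-0.0153,0.0316,0],"yaw":-1.95},
    {"hand":0.0854,"xyz":[-0.0153,0.0316,0],"yaw":-1.95},
    {"hand":0.0854,"xyz":[-0.0153,0.0316,0],"yaw":-1.95},
    {"hand":0.0854,"xyz":[-0.0153,0.0316,0],"yaw":-1.95}
  ]
}}

```text
time_s: 33.05
position: [0.4337, 0.2551, 0.1394]
tool_rot: [0.105, 0.994, 0.0, 0.001]
ft_force: [0.2, 0.2, 0.6]
grip_width: 0.995
finger_force: 0.0
```

{"method": "move_arm", "body": {
  "targets": [
    {"hand":0.0854,"xyz":[0,0,0],"yaw":0},
    {"hand":0.0854,"xyz":[0,0,0],"yaw":0},
    {"hand":0.0854,"xyz":[0,0,0],"yaw":0},
    {"hand":0.0854,"xyz":[0,0,0],"yaw":0},
    {"hand":0.0854,"xyz":[0,0,0],"yaw":0},
    {"hand":0.0854,"xyz":[0,0,0],"yaw":0},
    {"hand":0.0854,"xyz":[0,0,0],"yaw":0},
    {"hand":0.0854,"xyz":[0,0,0],"yaw":0}
  ]
}}

```text
time_s: 33.72
position: [0.4346, 0.2532, 0.1388]
tool_rot: [0.105, 0.995, -0.0, -0.0]
ft_force: [0.0, 0.4, 0.8]
grip_width: 1.001
finger_force: 0.0
```

```bash
python3 look.py .4335 .254 w19.png; python3 -c "
from h import *
for ce,st,m in blobs(pmask(cv2.imread('pics/w19.png')[...,::-1]),300): print(ce.round(1),st,Cam('wrist').plane(ce,.01).round(3))"
```

```text
tcp [0.4346 0.2533 0.1388] psi 168.01 j6 -1.06 t 33.7667
plate [0.4349 0.2558] -11.9 err 4.26 [(np.int32(3749), 3888)] move [0.0003 0.0025] yaw 0.1
[284.3  35.3] [246   0  77  73 503] [0.333 0.297 0.01 ]
[87.8 45.1] [ 56   5  65  82 555] [0.31  0.153 0.01 ]
[395.2 137.5] [360 106  70  65 403] [0.425 0.37  0.01 ]
[258.1 173.6] [ 231  139   55   71 3749] [0.432 0.256 0.01 ]
```

{"method": "move_arm", "body": {
  "targets": [
    {"hand":0.0854,"xyz":[-0.001,0.002,-0.0227],"yaw":0.1},
    {"hand":0.0854,"xyz":[0,0,-0.0227],"yaw":0},
    {"hand":0.0854,"xyz":[0,0,-0.0227],"yaw":0},
    {"hand":0.0854,"xyz":[0,0,-0.0227],"yaw":0},
    {"hand":0.0854,"xyz":[0,0,-0.0227],"yaw":0},
    {"hand":0.0854,"xyz":[0,0,-0.0227],"yaw":0},
    {"hand":0.0854,"xyz":[0,0,0],"yaw":0},
    {"hand":0.03,"xyz":[0,0,0],"yaw":0},
    {"hand":0.03,"xyz":[0,0,0],"yaw":0},
    {"hand":0.03,"xyz":[0,0,0],"yaw":0},
    {"hand":0.03,"xyz":[0,0,0],"yaw":0},
    {"hand":0.03,"xyz":[0,0,0],"yaw":0}
  ]
}}

```text
time_s: 34.77
position: [0.4349, 0.2561, 0.0045]
tool_rot: [0.103, 0.995, 0.001, 0.002]
ft_force: [-0.4, -0.4, 6.4]
grip_width: 0.501
finger_force: 31.0
```

{"method": "move_arm", "body": {
  "targets": [
    {"hand":0.03,"xyz":[0,0,0],"yaw":0},
    {"hand":0.03,"xyz":[0,0,0],"yaw":0},
    {"hand":0.03,"xyz":[0,0,0.02],"yaw":0},
    {"hand":0.03,"xyz":[0,0,0.03],"yaw":0},
    {"hand":0.03,"xyz":[0,0,0.04],"yaw":0},
    {"hand":0.03,"xyz":[0,0,0.04],"yaw":0},
    {"hand":0.03,"xyz":[0,0,0.02],"yaw":0},
    {"hand":0.03,"xyz":[0,0,0],"yaw":0},
    {"hand":0.03,"xyz":[0,0,0],"yaw":0},
    {"hand":0.03,"xyz":[0,0,0],"yaw":0},
    {"hand":0.03,"xyz":[0,0,0],"yaw":0},
    {"hand":0.03,"xyz":[0,0,0],"yaw":0}
  ]
}}

```text
time_s: 35.77
position: [0.4322, 0.2553, 0.1507]
tool_rot: [0.103, 0.995, -0.001, -0.002]
ft_force: [0.6, -0.4, -0.7]
grip_width: 0.501
finger_force: 31.0
```

```bash
python3 held.py w20.png
```

```text
rows 191 315 [(192, [209, 304]), (200, [206, 307]), (208, [206, 307]), (216, [206, 306]), (224, [207, 306]), (232, [207, 306]), (240, [207, 306])]
off x 0.0009 y 0.0009 top-above-tcp 0.0066 yawdev -0.5 deg res 0.55
tcp [0.4324 0.2553 0.1509] psi 168.15 plate centre [0.4317 0.2564] t 35.8167
```

{"method": "move_arm", "body": {
  "targets": [
    {"hand":0.03,"xyz":[0.0074,-0.0328,0],"yaw":1.94},
    {"hand":0.03,"xyz":[0.0074,-0.0328,0],"yaw":1.94},
    {"hand":0.03,"xyz":[0.0074,-0.0328,0],"yaw":1.94},
    {"hand":0.03,"xyz":[0.0074,-0.0328,0],"yaw":1.94},
    {"hand":0.03,"xyz":[0.0074,-0.0328,0],"yaw":1.94},
    {"hand":0.03,"xyz":[0.0074,-0.0328,0],"yaw":1.94},
    {"hand":0.03,"xyz":[0.0074,-0.0328,0],"yaw":1.94},
    {"hand":0.03,"xyz":[0.0074,-0.0328,0],"yaw":1.94},
    {"hand":0.03,"xyz":[0.0074,-0.0328,0],"yaw":1.94},
    {"hand":0.03,"xyz":[0.0074,-0.0328,0],"yaw":1.94},
    {"hand":0.03,"xyz":[0,0,-0.03],"yaw":0},
    {"hand":0.03,"xyz":[0,0,-0.03],"yaw":0}
  ]
}}

```text
time_s: 36.82
position: [0.5092, -0.0749, 0.0931]
tool_rot: [-0.064, 0.998, -0.001, 0.002]
ft_force: [-0.7, -0.4, -1.7]
grip_width: 0.504
finger_force: 31.0
```

{"method": "move_arm", "body": {
  "targets": [
    {"hand":0.03,"xyz":[0,0,0],"yaw":0},
    {"hand":0.03,"xyz":[0,0,0],"yaw":0},
    {"hand":0.03,"xyz":[0,0,0],"yaw":0},
    {"hand":0.03,"xyz":[0,0,0],"yaw":0},
    {"hand":0.03,"xyz":[0,0,0],"yaw":0},
    {"hand":0.03,"xyz":[0,0,0],"yaw":0},
    {"hand":0.03,"xyz":[0,0,0],"yaw":0},
    {"hand":0.03,"xyz":[0,0,0],"yaw":0},
    {"hand":0.03,"xyz":[0,0,0],"yaw":0},
    {"hand":0.03,"xyz":[0,0,0],"yaw":0}
  ]
}}

```text
time_s: 37.65
position: [0.5074, -0.0724, 0.0927]
tool_rot: [-0.066, 0.998, -0.0, 0.0]
ft_force: [-0.1, 0.5, -0.6]
grip_width: 0.503
finger_force: 31.0
```

{"method": "move_arm", "body": {
  "targets": [
    {"hand":0.03,"xyz":[-0.0008,-0.0005,-0.01],"yaw":0},
    {"hand":0.03,"xyz":[0,0,-0.005],"yaw":0},
    {"hand":0.03,"xyz":[0,0,-0.002],"yaw":0},
    {"hand":0.03,"xyz":[0,0,-0.0015],"yaw":0},
    {"hand":0.03,"xyz":[0,0,0],"yaw":0},
    {"hand":0.03,"xyz":[0,0,0],"yaw":0},
    {"hand":0.03,"xyz":[0,0,0],"yaw":0},
    {"hand":0.03,"xyz":[0,0,0],"yaw":0}
  ]
}}

```text
time_s: 38.32
position: [0.5068, -0.0729, 0.0744]
tool_rot: [-0.066, 0.998, -0.0, 0.0]
ft_force: [0.8, -0.0, -0.7]
grip_width: 0.504
finger_force: 31.1
```

```bash
python3 gap.py w21.png
```

```text
[ 0.5067 -0.0729  0.0743] [-0.8  0.  -0.1]
[149 147 144 144 148 146 146 144 147 145 145 145 147 145 145 147 119  10
  20  15  66  71  74  75 112 138 148 144]
[ 88  91  88  90  91  89  92  88  87  86  81  80  69  62  78 103 126 138
 136 136 136 136 133 135 136 136]
[138 136 138 138 139 139 139 148 147 100  65  87 111 135 143 143 145 144
 142 144 144 142 143 143 145 143]
```

{"method": "move_arm", "body": {
  "targets": [
    {"hand":0.03,"xyz":[-0.0006,0,-0.001],"yaw":0},
    {"hand":0.03,"xyz":[0,0,0],"yaw":0},
    {"hand":0.03,"xyz":[0,0,0],"yaw":0},
    {"hand":0.07,"xyz":[0,0,0],"yaw":0},
    {"hand":0.07,"xyz":[0,0,0],"yaw":0},
    {"hand":0.07,"xyz":[0,0,0],"yaw":0},
    {"hand":0.07,"xyz":[0,0,0.02],"yaw":0},
    {"hand":0.07,"xyz":[0,0,0.02],"yaw":0},
    {"hand":0,"xyz":[0,0,0],"yaw":0},
    {"hand":0,"xyz":[0,0,0],"yaw":0},
    {"hand":0,"xyz":[0,0,0],"yaw":0},
    {"hand":0,"xyz":[0,0,0],"yaw":0}
  ]
}}

```text
time_s: 39.37
position: [0.5051, -0.0726, 0.1118]
tool_rot: [-0.066, 0.998, 0.0, -0.001]
ft_force: [-0.5, 0.7, -0.5]
grip_width: 0.259
finger_force: 0.0
```

{"method": "move_arm", "body": {
  "targets": [
    {"hand":0,"xyz":[0,0,0],"yaw":0},
    {"hand":0,"xyz":[0,0,-0.017],"yaw":0},
    {"hand":0,"xyz":[0,0,-0.012],"yaw":0},
    {"hand":0,"xyz":[0,0,-0.003],"yaw":0},
    {"hand":0,"xyz":[0,0,-0.003],"yaw":0},
    {"hand":0,"xyz":[0,0,-0.003],"yaw":0},
    {"hand":0,"xyz":[0,0,-0.003],"yaw":0},
    {"hand":0,"xyz":[0,0,-0.002],"yaw":0},
    {"hand":0,"xyz":[0,0,-0.002],"yaw":0},
    {"hand":0,"xyz":[0,0,-0.001],"yaw":0},
    {"hand":0,"xyz":[0,0,0],"yaw":0},
    {"hand":0,"xyz":[0,0,0],"yaw":0}
  ]
}}

```text
time_s: 40.37
position: [0.5062, -0.0729, 0.0699]
tool_rot: [-0.066, 0.998, 0.0, -0.001]
ft_force: [-10.7, 2.9, 22.6]
grip_width: -0.002
finger_force: 11.0
```

{"method": "move_arm", "body": {
  "targets": [
    {"hand":0,"xyz":[0,0,0.04],"yaw":0},
    {"hand":0.06,"xyz":[0,0,0.04],"yaw":0},
    {"hand":0.06,"xyz":[0,0,0.04],"yaw":0},
    {"hand":0.06,"xyz":[0.0077,-0.0234,0],"yaw":-7},
    {"hand":0.06,"xyz":[0.0077,-0.0234,0],"yaw":-7},
    {"hand":0.06,"xyz":[0.0077,-0.0234,0],"yaw":-7},
    {"hand":0.06,"xyz":[0.0077,-0.0234,0],"yaw":-7},
    {"hand":0.06,"xyz":[0.0077,-0.0234,0],"yaw":-7},
    {"hand":0.06,"xyz":[0.0077,-0.0234,0],"yaw":-7},
    {"hand":0.06,"xyz":[0.0077,-0.0234,0],"yaw":-7},
    {"hand":0.06,"xyz":[0.0077,-0.0234,0],"yaw":-7},
    {"hand":0.06,"xyz":[0.0077,-0.0234,0],"yaw":-7}
  ]
}}

```text
time_s: 41.37
position: [0.5756, -0.2848, 0.1871]
tool_rot: [0.468, 0.884, 0.0, 0.0]
ft_force: [-1.1, 0.5, -0.2]
grip_width: 0.705
finger_force: 0.0
```

{"method": "move_arm", "body": {
  "targets": [
    {"hand":0.06,"xyz":[0,0,0],"yaw":-7},
    {"hand":0.06,"xyz":[0,0,0],"yaw":-7},
    {"hand":0.06,"xyz":[0,0,0],"yaw":-7},
    {"hand":0.06,"xyz":[0,0,0],"yaw":-6},
    {"hand":0.06,"xyz":[0,0,0],"yaw":0},
    {"hand":0.06,"xyz":[0,0,0],"yaw":0},
    {"hand":0.06,"xyz":[0,0,0],"yaw":0},
    {"hand":0.06,"xyz":[0,0,0],"yaw":0},
    {"hand":0.06,"xyz":[0,0,0],"yaw":0},
    {"hand":0.06,"xyz":[0,0,0],"yaw":0}
  ]
}}

```text
time_s: 42.2
position: [0.5753, -0.2834, 0.1871]
tool_rot: [0.659, 0.752, -0.0, 0.0]
ft_force: [-0.1, -0.2, 0.2]
grip_width: 0.701
finger_force: 0.0
```

```bash
python3 - <<'E'
from h import *
c,im=snap('wrist'); t=robot.snapshot('top'); print(robot.state()['position'])
a=cv2.resize(im,(400,300)); b=cv2.resize(t,(400,300)); cv2.imwrite('pics/w22.png',np.hstack([a,b])[...,::-1])
E
```

```text
[ 0.57525536 -0.28347706  0.18711774]
```

View pics/w22.png

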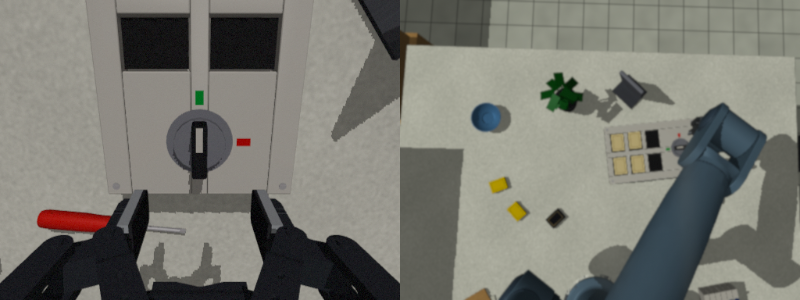

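The knob points at green, four plates are seated in the bays, and no cream plate is left on the counter. Next I'll grip the knob.

{"method": "move_arm", "body": {
  "targets": [
    {"hand":0.06,"xyz":[0,0,-0.02],"yaw":0},
    {"hand":0.06,"xyz":[0,0,-0.02],"yaw":0},
    {"hand":0.06,"xyz":[0,0,-0.02],"yaw":0},
    {"hand":0.06,"xyz":[0,0,-0.02],"yaw":0},
    {"hand":0.06,"xyz":[0,0,-0.017],"yaw":0},
    {"hand":0.06,"xyz":[0,0,0],"yaw":0},
    {"hand":0.0,"xyz":[0,0,0],"yaw":0},
    {"hand":0.0,"xyz":[0,0,0],"yaw":0},
    {"hand":0.0,"xyz":[0,0,0],"yaw":0},
    {"hand":0.0,"xyz":[0,0,0],"yaw":0},
    {"hand":0.0,"xyz":[0,0,0],"yaw":0},
    {"hand":0.0,"xyz":[0,0,0],"yaw":0}
  ],
  "squeeze": 40
}}

```text
time_s: 43.3
position: [0.5752, -0.2843, 0.0921]
tool_rot: [0.659, 0.752, -0.001, 0.0]
ft_force: [-4.7, 0.7, 5.5]
grip_width: 0.15
finger_force: 40.6
```

{"method": "move_arm", "body": {
  "targets": [
    {"hand":0.0,"xyz":[0,0,0],"yaw":0},
    {"hand":0.0,"xyz":[0,0,0],"yaw":-7},
    {"hand":0.0,"xyz":[0,0,0],"yaw":-7},
    {"hand":0.0,"xyz":[0,0,0],"yaw":-7},
    {"hand":0.0,"xyz":[0,0,0],"yaw":-7},
    {"hand":0.0,"xyz":[0,0,0],"yaw":-7},
    {"hand":0.0,"xyz":[0,0,0],"yaw":-7},
    {"hand":0.0,"xyz":[0,0,0],"yaw":-7},
    {"hand":0.0,"xyz":[0,0,0],"yaw":-7},
    {"hand":0.0,"xyz":[0,0,0],"yaw":-7},
    {"hand":0.0,"xyz":[0,0,0],"yaw":-7},
    {"hand":0.0,"xyz":[0,0,0],"yaw":-7}
  ]
}}

```text
time_s: 44.3
position: [0.5749, -0.2842, 0.0921]
tool_rot: [0.984, 0.176, -0.001, 0.001]
ft_force: [-7.0, 0.5, 6.2]
grip_width: 0.15
finger_force: 40.7
```

{"method": "move_arm", "body": {
  "targets": [
    {"hand":0.0,"xyz":[0,0,0],"yaw":-7},
    {"hand":0.0,"xyz":[0,0,0],"yaw":-4},
    {"hand":0.0,"xyz":[0,0,0],"yaw":0},
    {"hand":0.06,"xyz":[0,0,0],"yaw":0},
    {"hand":0.06,"xyz":[0,0,0],"yaw":0},
    {"hand":0.06,"xyz":[0,0,0],"yaw":0},
    {"hand":0.06,"xyz":[0,0,0],"yaw":0},
    {"hand":0.06,"xyz":[0,0,0.02],"yaw":0},
    {"hand":0.06,"xyz":[0,0,0.04],"yaw":0},
    {"hand":0.06,"xyz":[0,0,0.04],"yaw":0},
    {"hand":0.06,"xyz":[0,0,0.04],"yaw":0},
    {"hand":0.06,"xyz":[0,0,0.04],"yaw":0}
  ]
}}

```text
time_s: 45.3
position: [0.5751, -0.2832, 0.272]
tool_rot: [0.997, 0.083, 0.0, -0.0]
ft_force: [1.0, 0.1, -0.1]
grip_width: 0.706
finger_force: 0.0
```

{"method": "move_arm", "body": {
  "targets": [
    {"hand":0.06,"xyz":[-0.03,0.02,0],"yaw":0},
    {"hand":0.06,"xyz":[-0.03,0.02,0],"yaw":0},
    {"hand":0.06,"xyz":[0,0,0],"yaw":0},
    {"hand":0.06,"xyz":[0,0,0],"yaw":0},
    {"hand":0.06,"xyz":[0,0,0],"yaw":0},
    {"hand":0.06,"xyz":[0,0,0],"yaw":0},
    {"hand":0.06,"xyz":[0,0,0],"yaw":0}
  ]
}}

```text
time_s: 45.88
position: [0.5161, -0.2442, 0.2704]
tool_rot: [0.997, 0.083, 0.0, 0.0]
ft_force: [-0.1, 1.0, -0.1]
grip_width: 0.702
finger_force: 0.0
```

```bash
python3 - <<'E'
from h import *
c,im=snap('wrist','w23.png'); print(robot.state()['position'],robot.state()['time_s'])
E
```

```text
[ 0.51597986 -0.24408738  0.27020869] 45.9333
```

View pics/w23.png

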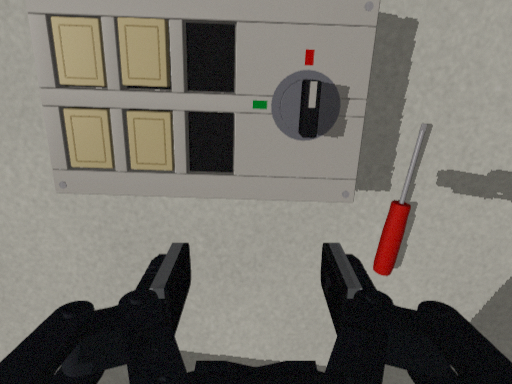

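The knob's pointer (312,95) is at the red mark (309,57), and all four plates are flush in bays 0, 1, 3 and 4. The arm is clear, so I'm handing in.

```bash
python3 -c "
from station import robot
print(robot.job_done())"
```

```text
the job is handed in; nothing more can be done
None
```

The job is handed in (no verdict came back): the isolator was switched off, all four cream plates found were pressed flush into bays 0, 1, 3 and 4, the isolator is back on at the red mark, and the bystanders and look-alikes were left alone.

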